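# Stand a gel cassette in the casting stand

## Robot

A 7-joint arm with a two-finger parallel gripper is mounted at the origin on the work surface. World frame = base frame: x ahead of the robot, y to its left, z up, the work surface at z = 0. Lengths are in m, angles in rad, forces in N, time in s.
With the tool pointing down it reaches from about 0.4 to 0.85 m from the base axis. Payload 4.4 kg.
Tool frame: the origin (TCP) lies midway between the tips of the shut fingers; the grasp point (between the pads) lies 19 mm behind it; z points along the fingers, y is the line along which they close (so a half turn about z gives the same grasp; the last joint's range is limited). The gripper opens to 94 mm and grips with 3 to 60 N. Pads are 16 mm wide; open, the fingers measure 119 mm over their backs; the gripper's body (75 mm by 177 mm) begins 78 mm behind the grasp point.
Start: joints at [1.279, 0.628, 0.038, 1.517, -0.027, 0.996, -0.02], TCP at [0.146, -0.634, 0.205] pointing down, gripper open.
Joint ranges: [-3.06, 3.06], [-0.37, 2.12], [-1.25, 1.32], [0.18, 2.47], [-1.1, 4.24], [0.23, 1.98], [-2.94, 2.94]. Speed limits (rad/s): [2.57, 2.57, 3.14, 3.14, 3.14, 3.14, 3.14].

## Interface

Orientations are given as [roll, pitch, yaw] about the fixed x, y, z axes, in that order (R = Rz(yaw) Ry(pitch) Rx(roll)).
In Python, from cell import read_state, grab_frame, finish_job, outline_of, tip_of gives the robot as it stands.
- The arm moves only by the tool apply_moves, never from a script. Its argument "steps" is a list that holds one entry, the list of rows, each a list of 7 numbers: the shift along the tool's x, y, z in m, then the turn, a rotation vector about the tool's x, y, z in degrees, then the closure, from 0 (fully open) to 1 (shut). In form: [[[x, y, z, ax, ay, az, gripper], ...]]. A call has 1 to 8 rows; each row is the pose to reach, as a shift and turn from the pose commanded when the call began, along the tool's axes at that moment; what a row does not reach only later rows make up. A row lasts 1/10 s, in which the tool goes at most 50 mm and 8.59 degrees, less where a joint would pass 70% of its speed; a pose out of reach is approached as far as the arm can. A call with a gripper value outside its range is refused whole. The fingers move at their own pace and stop on an object; "force" is the grip in N (left out, the last holds). Time passes only in rows, so rows that repeat a pose let the fingers close. It gives the time, the measured TCP pose, the force, the opening and the grip force at its end, in the units of the state.
- read_state(): the state, without advancing time (a new reading comes with each control period).
- grab_frame(name): name is "side" or "top"; returns a dict with "color" (384x512x3 uint8, red, green, blue), "fx", "fy", "cx", "cy" (pixels), "R" (3x3) and "t" (3): a world point X has camera coordinates R X + t. Camera axes: x right, y down, z forward; pixel columns grow to the right and rows downward; lengths in m; the calibration is good to about 2 mm. A picture is of the moment at which its call begins. There is no depth.
- finish_job(): hands the job in; it is judged then, once.
Trained networks look in the newest picture that a camera, given by its name, has taken for a name from the list of things; names that differ only in an ending like _2 or _b are one class to them, and where a whole thing is asked for, a point or a joint stands for the part that bears it (a point fixed in the world has none). Each returns a list of dicts, best first, with "score" (0 to 1); they miss things now and then, are a little off and sometimes report something else, mostly with a low value. They report only what shows in the picture. A call takes as long as a camera call.
- outline_of(camera, thing): "pixels" (384x512 bool, what is visible of it).
- tip_of(camera, thing): "position" ([x, y, z] in m, in world coordinates, good to about 4 mm: a listed point, or the origin of a listed thing).
The state is a dict: "time": time; "qpos": joint angles; "qvel": joint speeds; "tau": joint torques, N m; "ee_pos": TCP position; "orientation": TCP orientation; "force": force on the tool from outside, world axes, zero at the start; "torque": the same for the moment, N m; "opening": opening from 0.0 (shut) to 1.0 (fully open); "grasp_force": force on a finger pad.
Only numpy, scipy, OpenCV 4.12 (cv2) and the standard library are available. Lean on these libraries where they do the work, as an engineer would, in place of code of your own. Each camera call takes 0.05 s, during which the arm holds its last target. There are 200 camera calls.

## Task

Take the tall gel cassette from the draining rack and stand it foot down in the long slot of the casting stand, lowered gently to the slot's floor at the end away from the metal end stop. Then slide it along the slot, feeling for the end stop's brass plunger, push the plunger in part way with the cassette's edge (a few millimetres, never fully in), and leave the cassette there, upright, against the plunger and free. Leave the short cassette and everything else where they are.

Things in the scene. Friction and masses are not known exactly. Their poses are not given: they have to be found in the camera images.
- cassette: The tall gel cassette: flat rigid plate, grey frame with a glass pane, 120 mm tall (z), 90 mm wide (y), 9 mm thick (x), about 0.2 kg. Origin: centre of its lower (foot) edge; z runs up the plate. It starts leaning in the draining rack, its top 28 degrees from vertical towards the rack's -x (robot) side. Front and back are alike: either may face either way in the slot.
- short_cassette: A cassette of the same make but only 75 mm tall (90 mm wide, 9 mm thick), leaning in the rack's other place, 116 mm beside the tall one (which is left and which right varies). Stays where it is. Origin and axes as for the tall one.
- rack: Draining rack, fixed; white base 150 (x) by 260 (y) by 8 mm. Origin: centre of underside. Feet rest at x = 45, y = -58 and +58, z = 30 mm on a ledge square to the plate, with an 8 mm high toe lip in front (+x). Two back arms carry each plate's underside: 10 mm wide, 33 mm either side of its middle, up to 77 mm along the plate; between and above them the underside is free.
- rack_rail (a point): Middle of the rack's carrying rail: a 10 mm round bar along the rack's y, 215 mm high, on uprights 124 mm either side, 7 mm to the -x side of the cassettes' feet, above the plates. A gripper coming straight down on a plate meets it; one coming along the leaning plate passes on its -x side.
- stand: Casting stand, fixed: white block 90 mm (x) by 210 mm (y) by 40 mm high, with a slot along its y at x = 0, 11.5 mm wide, mouth flared by 2 mm each side, from y = -97 to +97 mm, its floor at z = 10 mm (30 mm deep). Origin: centre of its underside. Clamped across its top, near the +y end, an aluminium end stop 56 (x) by 22 (y) by 34 mm high with a black knob, somewhere from y = 58 to 94 mm.
- plunger (a joint): Brass plunger of the end stop, m: 0 = fully out (start), grows to 0.014 = fully in as a cassette pushes it towards the stand's +y; held by friction, about 4.5 N to move, stays where it is left. 14 to 22 mm wide, 58 mm above the table, it points along the slot to -y. Its place is not measured: the end stop is clamped anew each time, plunger tip 31 to 67 mm to +y of the stand's middle.
- jar: Sample jar with red lid, 68 mm across, 85 mm high, loose bystander. Origin: centre of underside.
- timer: White bench timer, 55 x 55 x 22 mm, loose bystander. Origin: centre of underside.
- spray_bottle: Spray bottle, 76 mm across, 210 mm high, loose bystander. Origin: centre of underside.
- glove_box: Box of gloves, 75 x 240 x 120 mm, loose bystander. Origin: centre of underside.
- beaker: Glass beaker, 70 mm across, 90 mm high, loose bystander. Origin: centre of underside.
- tip_box: Grey pipette tip box, 85 x 120 x 53 mm, loose bystander. Origin: centre of underside.

How it is judged:
By the outcome, as a careful person would: the job done as asked, in the order asked, and still so for the second after the job is handed in, with the robot touching nothing.
It also fails if it takes over 67 s, if anything falls off the work surface, if the arm or the gripper's body presses on something with over 40 N, if the wrist force passes 120 N, or if a joint passes its speed limit or range.

## Working session

There is one attempt and no reset: what is moved stays moved. The work goes in short steps, Python scripts to look and compute and a tool call to move; the robot and the scene stay as the last step left them, time stands still between calls to the robot, and variables do not carry over. Pictures are saved under pics/ and viewed, at most 10 in all, crops included, and the job is handed in when it is done.

Besides the shell and the picture viewer there is one more tool, called after ">>>" as a command line: name --argument value ..., lists and objects as JSON in quotes. apply_moves: Moves the arm, as the interface text tells. Its arguments: {"type":"object","properties":{"steps":{"type":"array"},"force":{"type":"number"}},"required":["steps"]}

```bash
mkdir -p pics; ls
cat > h.py <<'E'
from cell import *
import numpy as np, cv2
from scipy.spatial.transform import Rotation as Ro
def save(cam,name,crop=None,scale=1):
    f=grab_frame(cam); im=f["color"][:,:,::-1]
    if crop: im=im[crop[1]:crop[3],crop[0]:crop[2]]
    cv2.imwrite("pics/"+name,cv2.resize(im,None,fx=scale,fy=scale,interpolation=cv2.INTER_CUBIC)); return f
def proj(f,X):
    c=np.asarray(X)@np.array(f["R"]).T+f["t"]; return np.c_[f["fx"]*c[:,0]/c[:,2]+f["cx"],f["fy"]*c[:,1]/c[:,2]+f["cy"]]
def onplane(f,uv,z):
    uv=np.atleast_2d(uv); R=np.array(f["R"]); C=-R.T@f["t"]
    d=np.c_[(uv[:,0]-f["cx"])/f["fx"],(uv[:,1]-f["cy"])/f["fy"],np.ones(len(uv))]@R
    return C+d*((z-C[2])/d[:,2])[:,None]
E
python3 - <<'E'
from h import *
fs=save("side","s1.png");ft=save("top","t1.png")
print(read_state())
for f in(fs,ft): print(f["fx"],-np.array(f["R"]).T@f["t"])
for n in["cassette","short_cassette","rack","rack_rail","stand","plunger","jar","timer","spray_bottle","glove_box","beaker","tip_box"]:
  for c in("top","side"):
    r=tip_of(c,n); print(n,c,[(np.round(a["position"],3).tolist(),round(a["score"],2)) for a in r[:2]])
c=cv2.hconcat
E
```

```text
pics
{'time': 0.1, 'qpos': array([ 1.27920111,  0.62920871,  0.03843527,  1.51824622, -0.02699676,
        0.99629073, -0.02000326]), 'qvel': array([ 2.45132148e-03, -9.38976028e-04,  5.93903162e-05, -2.61199619e-03,
        3.84810663e-04, -7.52682352e-04,  6.24326671e-04]), 'tau': array([ 2.99099745e-03, -5.50798237e+01,  1.14666414e+00, -1.87120324e+01,
       -5.23695268e-02,  1.91583764e-02,  8.15334897e-05]), 'ee_pos': array([ 0.14542746, -0.63292476,  0.20468198]), 'orientation': array([-3.13995721e+00,  1.05296192e-05,  2.25801895e-01]), 'force': array([-0.52082879,  0.30682621,  0.08332412]), 'torque': array([-0.05870429,  0.0122511 , -0.01119129]), 'grasp_force': 0.0, 'opening': 1.0004603519558006}
412.5339011421175 [0.44016973 0.48566488 0.80271562]
443.7905703672838 [0.55837294 0.00942692 1.14812249]
cassette top [([0.571, -0.299, 0.031], 0.84)]
cassette side [([0.578, -0.298, 0.03], 0.93)]
short_cassette top [([0.581, -0.181, 0.027], 0.62)]
short_cassette side [([0.579, -0.182, 0.029], 0.91)]
rack top [([0.533, -0.238, 0.001], 0.85)]
rack side [([0.529, -0.24, 0.004], 0.62), ([0.75, -0.284, -0.002], 0.58)]
rack_rail top [([0.574, -0.243, 0.213], 0.59)]
rack_rail side [([0.574, -0.238, 0.215], 0.98)]
stand top [([0.596, 0.227, -0.003], 0.96)]
stand side [([0.598, 0.228, -0.001], 0.62), ([0.574, -0.298, 0.034], 0.44)]Traceback (most recent call last):
  File "<stdin>", line 7, in <module>
ValueError: it knows: beaker, cassette, glove_box, jar, rack, rack_rail, short_cassette, spray_bottle, stand, timer, tip_box
```

Run:
```python
from h import *
for n in["jar","timer","spray_bottle","glove_box","beaker","tip_box"]:
    r=tip_of("top",n); print(n,[(np.round(a["position"],3).tolist(),round(a["score"],2)) for a in r[:2]])
for c in("top","side"):
  for n in ("cassette","stand","plunger","rack"):
    try:
      for a in outline_of(c,n)[:1]:
        m=a["pixels"].astype(np.uint8); print(c,n,a["score"],m.sum(),cv2.minAreaRect(cv2.findNonZero(m)))
    except Exception as e: print(c,n,e)
```

```text
jar [([0.622, 0.005, 0.003], 0.79)]
timer [([0.459, -0.004, 0.0], 0.62)]
spray_bottle [([0.754, -0.284, -0.0], 0.96)]
glove_box [([0.776, 0.192, -0.0], 0.96)]
beaker [([0.791, -0.002, 0.002], 0.82)]
tip_box [([0.759, -0.134, 0.001], 0.58)]
top cassette 0.64 917 ((388.47650146484375, 230.44613647460938), (48.09133529663086, 22.915651321411133), 3.012787342071533)
top stand 0.68 2813 ((171.4956512451172, 209.76678466796875), (36.524444580078125, 86.73912048339844), 82.60040283203125)
top plunger 0.42 32 ((153.5, 211.50001525878906), (5.656853675842285, 5.656853675842285), 45.0)
top rack 0.81 4820 ((370.59637451171875, 233.77796936035156), (133.46282958984375, 58.56069564819336), 2.683774948120117)
side cassette 0.8 507 ((314.3561706542969, 121.38356018066406), (12.666858673095703, 57.78600311279297), 47.121097564697266)
side stand 0.55 4924 ((211.44561767578125, 317.4067687988281), (52.68010711669922, 115.99803924560547), 14.74356460571289)
side plunger 0.44 82 ((207.5, 325.0), (8.0, 11.0), 90.0)
side rack 0.73 4253 ((315.4097595214844, 132.73452758789062), (65.33419036865234, 139.78643798828125), 21.037511825561523)
```

View pics/s1.png

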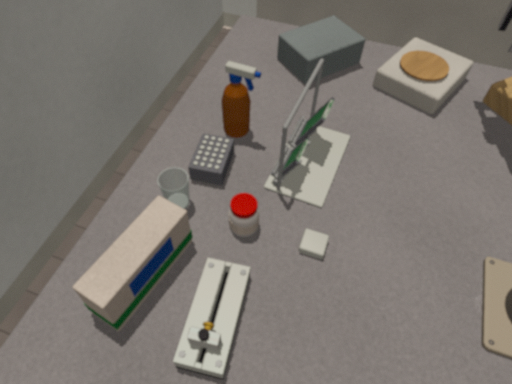

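View pics/t1.png

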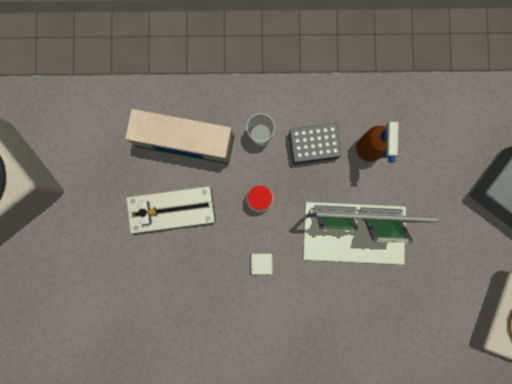

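The pictures show the stand in the top view around (171,210), with its stop at the left (+y) end. The rack is around (355,233), with the tall cassette at right (388,230) and the rail above it. The side view agrees. Next I fit the rack and stand poses to the silhouettes.

```bash
cat > fit.py <<'E'
from h import *
from scipy.optimize import minimize
F={c:grab_frame(c) for c in("top","side")}
def box(lx,ly,h): return np.array([[a*lx/2,b*ly/2,z] for a in(-1,1) for b in(-1,1) for z in(0,h)])
def white(f,p,lx,ly,h):
    im=f["color"].astype(int); m=((im.min(2)>130)&(im.max(2)-im.min(2)<45)).astype(np.uint8)
    b=box(lx+.03,ly+.03,h); P=b@Ro.from_euler("z",p[2]).as_matrix().T+[p[0],p[1],0]
    roi=np.zeros_like(m); cv2.fillConvexPoly(roi,cv2.convexHull(proj(f,P).astype(np.float32)).astype(np.int32),1)
    m=cv2.morphologyEx(m*roi,cv2.MORPH_OPEN,np.ones((3,3),np.uint8))
    n,l,s,_=cv2.connectedComponentsWithStats(m); k=1+np.argmax(s[1:,4]); m=(l==k).astype(np.uint8)
    h_=cv2.convexHull(cv2.findNonZero(m)); return h_
S=8
def up(h): return (h.reshape(-1,2).astype(float))
def rast(f,pts):
    im=np.zeros((384*4,512*4),np.uint8); cv2.fillConvexPoly(im,np.round(cv2.convexHull(((pts+.5)*4).astype(np.float32)).reshape(-1,2)).astype(np.int32),1); return im.astype(bool)
def fit(name,p0,dims,cams):
    M={}
    for c in cams:
        h=white(F[c],p0,*dims).reshape(-1,2).astype(float)
        m=np.zeros((384,512),np.uint8); cv2.fillConvexPoly(m,h.astype(np.int32),1)
        M[c]=cv2.resize(m,None,fx=4,fy=4,interpolation=cv2.INTER_NEAREST).astype(bool)
    def cost(p):
        t=0
        for c in cams:
            P=box(*dims)@Ro.from_euler("z",p[2]).as_matrix().T+[p[0],p[1],0]
            r=rast(F[c],proj(F[c],P)); t+=1-(r&M[c]).sum()/(r|M[c]).sum()
        return t/len(cams)
    sx=np.array([p0+d for d in([0,0,0],[.01,0,0],[0,.01,0],[0,0,.06])])
    r=minimize(cost,p0,method="Nelder-Mead",options=dict(initial_simplex=sx,xatol=1e-4,fatol=1e-5))
    print(name,cams,r.x.round(4),np.degrees(r.x[2]).round(2),r.fun.round(3)); return r.x
if __name__=="__main__":
    for cams in(["top"],["side"],["top","side"]):
        fit("stand",np.array([.597,.227,.1]),(.09,.21,.04),cams)
        fit("rack",np.array([.531,-.239,-.03]),(.15,.26,.008),cams)
    a=F["top"]["color"][175:240,120:220,::-1]; b=F["top"]["color"][195:270,300:440,::-1]; c=F["side"]["color"][255:380,165:260,::-1]
    a=cv2.resize(a,(400,260),interpolation=cv2.INTER_CUBIC); b=cv2.resize(b,(448,240),interpolation=cv2.INTER_CUBIC); c=cv2.resize(c,(342,450),interpolation=cv2.INTER_CUBIC)
    o=np.zeros((510,795,3),np.uint8); o[:260,:400]=a; o[265:505,:448]=b; o[:450,452:794]=c; cv2.imwrite("pics/z1.png",o)
E
python3 fit.py
```

```text
stand ['top'] [0.5958 0.2319 0.1263] 7.23 0.032
rack ['top'] [ 0.5253 -0.2359 -0.0295] -1.69 0.55
stand ['side'] [0.5998 0.2227 0.1233] 7.07 0.027
rack ['side'] [ 0.5275 -0.2399 -0.0258] -1.48 0.453
stand ['top', 'side'] [0.5982 0.2297 0.1158] 6.64 0.067
rack ['top', 'side'] [ 0.5303 -0.2391 -0.0589] -3.37 0.504
```

View pics/z1.png

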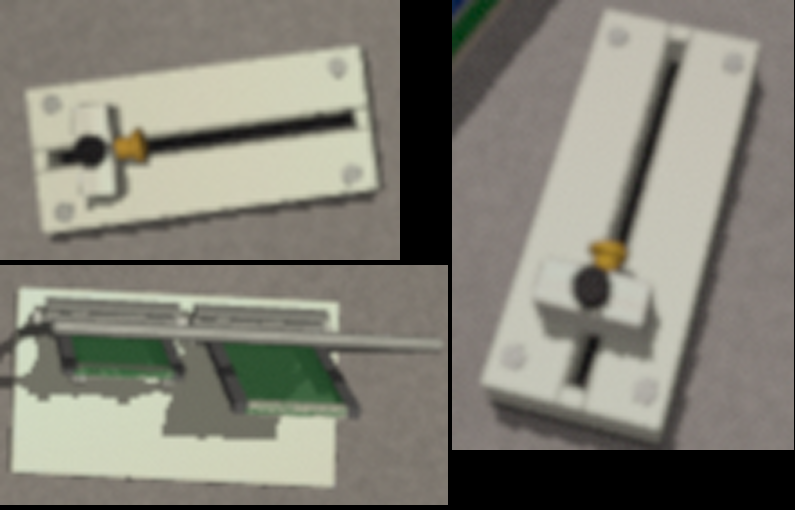

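The crops show the stand's top-face corners, the brass plunger just ahead of the stop, and the rack's base corners. I'll compute positions from these pixels.

Run:
```python
from h import *
ft=grab_frame("top");fs=grab_frame("side")
def kab(name,X,M):
    X=X[:,:2];M=np.array(M); a=X-X.mean(0);b=M-M.mean(0)
    th=np.arctan2((b[:,0]*a[:,1]-b[:,1]*a[:,0]).sum(),(b*a).sum()); c,s=np.cos(th),np.sin(th)
    t=X.mean(0)-np.array([[c,-s],[s,c]])@M.mean(0); res=X-(M@np.array([[c,s],[-s,c]])+t)
    print(name,t.round(4),np.degrees(th).round(2),"res mm",(res*1000).round(1).tolist()); return t,th
T=lambda p:np.array(p)/4+[120,175]-.375
S_=lambda p:(np.array(p)-[452,0])/3.6+[165,255]-.36
K=lambda p:(np.array(p)-[0,265])/3.2+[300,195]-.34
B=[[.045,.105],[.045,-.105],[-.045,-.105],[-.045,.105]]
a=kab("stand top",onplane(ft,T([[25,90],[360,47],[380,190],[45,235]]),.04),B)
# side view corners: +x-y? order (605,10),(760,42),(660,430),(483,385)
X=onplane(fs,S_([[605,10],[760,42],[660,430],[483,385]]),.04);print(X.round(3))
b=kab("stand side",X,[[.045,-.105],[-.045,-.105],[-.045,.105],[.045,.105]])
for f,uv,n in((ft,T([[145,147]]),"top"),(fs,S_([[608,243]]),"side")): 
    for t,th in(a,b):
        p=onplane(f,uv,.058)[0,:2]-t; print("plunger tip",n,np.cos(th)*p[0]+np.sin(th)*p[1],-np.sin(th)*p[0]+np.cos(th)*p[1])
for f,uv,n in((ft,T([[355,118],[150,145]]),"top"),(fs,S_([[676,65],[625,230]]),"side")):
    for t,th in(a,b):
        p=onplane(f,uv,.03)[:,:2]-t; print("slot",n,(p@np.array([[np.cos(th),-np.sin(th)],[np.sin(th),np.cos(th)]])).round(4).tolist())
X=onplane(ft,K([[18,288],[338,303],[335,487],[12,472]]),.008)
r=kab("rack",X,[[.075,.13],[.075,-.13],[-.075,-.13],[-.075,.13]])
t,th=r;R=np.array([[np.cos(th),-np.sin(th)],[np.sin(th),np.cos(th)]])
print("foot tall",R@[.045,-.058]+t,"short",R@[.045,.058]+t)
# predicted features
foot=R@[.045,-.058]+t
L=np.array([-np.sin(np.radians(28)),np.cos(np.radians(28))])
top=[np.r_[R@[.045+.12*L[0],-.058+dy]+t,.03+.12*L[1]] for dy in(.045,-.045)]
print("pred top corners crop px",((proj(ft,top)+.34-[300,195])*3.2+[0,265]).round(0).tolist(),"side px",proj(fs,top).round(1).tolist())
```

```text
stand top [0.594 0.228] 7.1 res mm [[0.9, 1.3], [-0.1, 0.1], [-0.4, -0.9], [-0.4, -0.6]]
[[0.654 0.131 0.04 ]
 [0.563 0.118 0.04 ]
 [0.538 0.328 0.04 ]
 [0.626 0.339 0.04 ]]
stand side [0.5952 0.2289] 7.29 res mm [[0.4, 0.1], [-0.5, -1.0], [0.3, 0.4], [-0.2, 0.4]]
plunger tip top -0.0003697588947383238 0.03209981945472249
plunger tip top -0.0016235050255543294 0.03140921325009366
plunger tip side 0.003660376827899642 0.030726918090528525
plunger tip side 0.002402081170522607 0.030023028602709657
slot top [[0.0018, -0.095], [0.0021, 0.0351]]
slot top [[0.0001, -0.0957], [0.0008, 0.0344]]
slot side [[0.0001, -0.0851], [0.0016, 0.0128]]
slot side [[-0.0015, -0.0858], [0.0003, 0.0121]]
rack [ 0.5312 -0.238 ] -3.06 res mm [[-1.1, -0.7], [-1.7, 2.0], [1.2, 0.4], [1.7, -1.7]]
foot tall [ 0.57300346 -0.29830045] short [ 0.57920252 -0.18246621]
pred top corners crop px [[233.0, 408.0], [359.0, 413.0]] side px [[322.7, 120.1], [333.5, 97.1]]
```

Both views agree: stand at (0.595, 0.2285) with yaw 7.2°, plunger tip about 31 mm to +y, tall foot at (0.573, -0.298) with rack yaw -3°. Next I work out the approach.

```bash
cat >> h.py <<'E'
def Rt(yaw,tilt):  # tool x along object +y, tool z along plate downwards
    y,t=np.radians(yaw),np.radians(tilt); X=np.array([-np.sin(y),np.cos(y),0]); e=np.array([np.cos(y),np.sin(y),0])
    Z=np.sin(t)*e-np.cos(t)*np.array([0,0,1]); return np.c_[X,np.cross(Z,X),Z]
FOOT=np.array([.573,-.298,.030])
def rackp(s,tilt=28): return FOOT-s*Rt(-3,28)[:,2], Rt(-3,tilt)
STAND=np.array([.5948,.2285,0])
def standp(x,y,z,yaw=7.2):
    return STAND+Ro.from_euler("z",yaw,degrees=True).apply([x,y,z]),Rt(yaw,0)
def row(*goals):
    s=read_state(); p=s["ee_pos"];R=Ro.from_euler("xyz",s["orientation"]).as_matrix()
    print("t",round(s["time"],2),"q",s["qpos"].round(2),"F",s["force"].round(1),"p",p.round(4))
    for g,Rg in goals: print("row",(R.T@(g-p)).round(4),Ro.from_matrix(R.T@Rg).as_rotvec(degrees=True).round(1))
E
python3 - <<'E'
from h import *
row((np.array([.35,-.45,.28]),Rt(-3,28)),rackp(.19),rackp(.085))
E
```

```text
t 1.5 q [ 1.28  0.63  0.04  1.52 -0.03  1.   -0.02] F [-0.  -0.5  0.1] p [ 0.1456 -0.6335  0.2055]
row [ 0.2403 -0.1331 -0.0745] [-24.   18.1 -72.5]
row [ 0.4059 -0.2558  0.0077] [-24.   18.1 -72.5]
row [ 0.4533 -0.2423  0.1004] [-24.   18.1 -72.5]
```

>>> apply_moves --steps '[[[0.24,-0.133,-0.075,-24,18.1,-72.5,0],[0.24,-0.133,-0.075,-24,18.1,-72.5,0],[0.24,-0.133,-0.075,-24,18.1,-72.5,0],[0.24,-0.133,-0.075,-24,18.1,-72.5,0],[0.24,-0.133,-0.075,-24,18.1,-72.5,0],[0.24,-0.133,-0.075,-24,18.1,-72.5,0],[0.24,-0.133,-0.075,-24,18.1,-72.5,0],[0.24,-0.133,-0.075,-24,18.1,-72.5,0]]]'

```text
time: 2.3
ee_pos: [0.3511, -0.4488, 0.2816]
orientation: [2.704, -0.031, 1.37]
force: [-0.4, -0.3, 0.1]
opening: 1.0
grasp_force: 0.0
```

```bash
python3 -c "
from h import *
row(rackp(.19),rackp(.085))"
```

```text
t 2.3 q [ 1.5   0.36 -0.55  1.94 -0.25  0.62  0.98] F [-0.4 -0.3  0.1] p [ 0.3511 -0.4488  0.2816]
row [0.1761 0.0519 0.123 ] [-2.8  2.2 -8.4]
row [0.1806 0.0567 0.2278] [-2.8  2.2 -8.4]
```

>>> apply_moves --steps '[[[0.176,0.052,0.123,-2.8,2.2,-8.4,0],[0.176,0.052,0.123,-2.8,2.2,-8.4,0],[0.176,0.052,0.123,-2.8,2.2,-8.4,0],[0.176,0.052,0.123,-2.8,2.2,-8.4,0],[0.176,0.052,0.123,-2.8,2.2,-8.4,0],[0.176,0.052,0.123,-2.8,2.2,-8.4,0],[0.176,0.052,0.123,-2.8,2.2,-8.4,0]]]'

```text
time: 3.0
ee_pos: [0.485, -0.2932, 0.1967]
orientation: [2.656, -0.005, 1.513]
force: [0.8, -0.4, -0.1]
opening: 1.001
grasp_force: 0.0
```

```bash
python3 -c "
from h import *
row(rackp(.19),rackp(.085))
f=save('side','g1.png',(240,40,400,200),3)
print(proj(f,[rackp(s)[0] for s in (0,.12,.085,.19)]))
"
```

```text
t 3.0 q [ 0.86  0.4  -0.25  2.18 -0.8   0.24  1.35] F [ 0.8 -0.4 -0.1] p [ 0.485  -0.2932  0.1967]
row [-0.0001 -0.0004 -0.0014] [-0.2 -0.1 -0.4]
row [-3.000e-04 -1.000e-04  1.036e-01] [-0.2 -0.1 -0.4]
[[301.0596599  133.11602775]
 [328.20069002 108.32045652]
 [319.7508435  116.04008876]
 [346.63573911  91.47851754]]
```

View pics/g1.png

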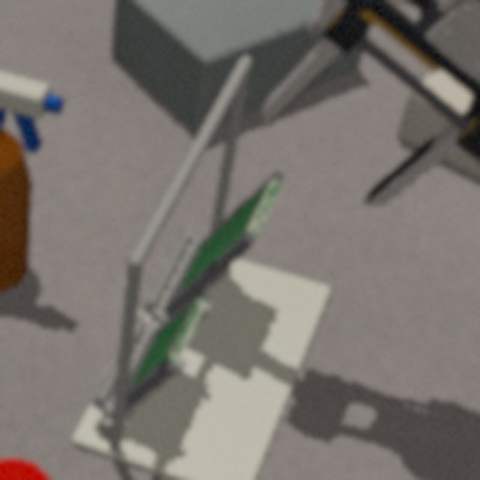

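The plate top's centre shows at crop (265,205), which is full-frame (328,108) and matches the prediction. The fingers straddle the plate line, clear of the rail. Descending.

>>> apply_moves --steps '[[[0,0,0.03,-0.2,-0.1,-0.4,0],[0,0,0.06,-0.2,-0.1,-0.4,0],[0,0,0.08,-0.2,-0.1,-0.4,0],[0,0,0.095,-0.2,-0.1,-0.4,0],[0,0,0.103,-0.2,-0.1,-0.4,0],[0,0,0.103,-0.2,-0.1,-0.4,0]]]'

```text
time: 3.65
ee_pos: [0.5385, -0.3109, 0.1252]
orientation: [2.687, -0.022, 1.524]
force: [0.7, -1.1, 0.4]
opening: 1.0
grasp_force: 0.0
```

```bash
python3 -c "
from h import *
row(rackp(.085))"
```

```text
t 3.65 q [ 0.71  0.59 -0.1   2.08 -1.1   0.23  1.63] F [ 0.7 -1.1  0.4] p [ 0.5385 -0.3109  0.1252]
row [ 0.0143 -0.0144  0.0157] [-1.9 -1.3 -0.3]
```

The arm is at its q5/q6 limits, so it needs another redundancy branch. I'll fit a simple kinematic model to the logged states to plan this properly.

```bash
cat > kin.py <<'E'
from h import *
import itertools,json,sys
from scipy.optimize import least_squares
D=[([1.27920111,.62920871,.03843527,1.51824622,-.02699676,.99629073,-.02000326],[.14542746,-.63292476,.20468198],[-3.13995721,0,.225801895]),
([1.5,.36,-.55,1.94,-.25,.62,.98],[.3511,-.4488,.2816],[2.704,-.031,1.370]),
([.86,.40,-.25,2.18,-.80,.24,1.35],[.485,-.2932,.1967],[2.656,-.005,1.513]),
([.71,.59,-.1,2.08,-1.1,.23,1.63],[.5385,-.3109,.1252],[2.687,-.022,1.524])]
def load(): 
    try: return D+json.load(open("log.json"))
    except Exception: return D
def log():
    s=read_state(); L=load()[4:]+[[s[k].tolist() for k in("qpos","ee_pos","orientation")]]; json.dump(L,open("log.json","w"))
def fk(q,sg,P):
    o=P[:2]; T=P[2:].reshape(-1,3)  # offsets: base yaw,tool yaw ; links after j0(base),j2,j4,j6 
    R=Ro.from_euler("z",sg[0]*q[0]+o[0]); p=np.array([0,0,T[0][2]])
    R=R*Ro.from_euler("y",q[1]); p=p+R.apply(T[1]-[0,0,0])
    R=R*Ro.from_euler("z",sg[1]*q[2]); R=R*Ro.from_euler("y",sg[4]*q[3]); p=p+R.apply(T[2])
    R=R*Ro.from_euler("z",sg[2]*q[4]); R=R*Ro.from_euler("y",q[5]); R=R*Ro.from_euler("z",sg[3]*q[6]+o[1]); p=p+R.apply(T[3])
    return p,R
P0=np.array([0,0, 0,0,.3, 0,0,.42, 0,0,.4, 0,0,.25])
def res(P,sg,L):
    r=[]
    for q,p,e in L:
        pp,R=fk(q,sg,P); r+=list((pp-p)*3)+list((R.inv()*Ro.from_euler("xyz",e)).as_rotvec())
    return np.r_[r,(P-P0)*1e-3]
def fit():
    L=load(); best=None
    for sg in itertools.product((1,-1),(1,-1),(1,-1),(1,-1),(1,-1)):
        for a in(0,np.pi):
         for b in (0,1.57,3.14,-1.57):
          x=P0.copy();x[0]=a;x[1]=b; r=least_squares(res,x,args=(sg,L),max_nfev=25)
          if best is None or r.cost<best[0]: best=(r.cost,sg,r.x)
    return best
if __name__=="__main__":
    log(); c,sg,P=fit(); print(c,sg,P.round(4)); np.savez("kin.npz",sg=sg,P=P); print((res(P,sg,load())[:-14].reshape(-1,6)*1000).round(0))
E
python3 kin.py
```

```text
0.00020619503791240276 (-1, -1, -1, -1, 1) [-2.0000e-04  1.5707e+00  0.0000e+00  0.0000e+00  2.5300e-01  2.0000e-04
 -6.8000e-03  5.0960e-01 -3.8100e-02 -3.1000e-03  3.5300e-01 -1.6600e-02
  3.3300e-02  3.0020e-01]
[[ 1.  0. -1. -0.  0. -0.]
 [-1. -0. -0. -3. -1. -3.]
 [ 5.  5.  1. -2. -2.  9.]
 [-8. -5. -5. -6.  1. -6.]
 [ 3. -1.  6.  0.  0. -0.]]
```

```bash
cat >> kin.py <<'E'
lo=np.array([-3.06,-.37,-1.25,.18,-1.1,.23,-2.94]);hi=np.array([3.06,2.12,1.32,2.47,4.24,1.98,2.94])
def margin(q): return np.minimum(q-lo,hi-q)
def ik(p,R,q0,w=.02,m=.0,qr=None):
    k=np.load("kin.npz");sg=k["sg"];P=k["P"];Rg=Ro.from_matrix(R); qr=q0 if qr is None else qr
    def f(q):
        pp,RR=fk(q,sg,P); return np.r_[(pp-p)*5,(RR.inv()*Rg).as_rotvec()*2,w*(q-qr)]
    q0=np.clip(q0,lo+m+1e-3,hi-m-1e-3); r=least_squares(f,q0,bounds=(lo+m,hi-m)); return r.x,np.abs(r.fun[:6]).max()
E
python3 - <<'E'
from kin import *
rng=np.random.default_rng(0)
Z=Ro.from_euler("z",180,degrees=True).as_matrix()
for s in(.085,.19):
  for flip in(0,1):
    p,R=rackp(s); R=R@Z if flip else R
    out=[]
    for i in range(60):
        q0=rng.uniform(lo,hi); q,e=ik(p,R,q0,w=1e-4)
        if e<.01: out.append((margin(q).min(),q))
    out.sort(key=lambda a:-a[0]); print(s,flip,len(out))
    for m,q in out[:6]: print(round(m,2),q.round(2))
E
```

```text
0.085 0 19
0.1 [ 1.18  0.78 -0.88  2.16  1.72  0.33 -1.1 ]
0.1 [ 1.31  0.93 -1.15  2.16  1.68  0.58 -1.01]
0.08 [ 1.31  0.95 -1.17  2.15  1.68  0.6  -1.01]
0.05 [ 1.32  0.97 -1.2   2.15  1.68  0.64 -1.  ]
0.02 [ 1.33  0.98 -1.23  2.15  1.68  0.66 -1.  ]
0.0 [ 1.34  1.   -1.25  2.15  1.68  0.68 -0.99]
0.085 1 32
0.24 [ 1.2   0.85 -1.    1.94  1.3   0.47  2.5 ]
0.21 [ 1.18  0.84 -0.97  1.94  1.27  0.44  2.52]
0.2 [ 1.18  0.83 -0.96  1.94  1.27  0.43  2.53]
0.17 [ 1.16  0.81 -0.91  1.94  1.23  0.4   2.56]
0.17 [ 1.16  0.81 -0.91  1.94  1.23  0.4   2.56]
0.16 [ 1.15  0.81 -0.91  1.94  1.22  0.39  2.56]
0.19 0 32
0.13 [ 1.43  0.63 -1.12  2.18  1.12  0.38 -0.54]
0.13 [ 1.43  0.63 -1.12  2.18  1.13  0.38 -0.54]
0.04 [ 1.34  0.55 -0.96  2.18  0.91  0.27 -0.33]
0.02 [ 1.33  0.54 -0.93  2.18  0.85  0.25 -0.28]
0.0 [ 0.88  0.4  -0.27  2.19 -0.81  0.23  1.36]
0.0 [ 0.64  0.39  0.05  2.19 -1.1   0.34  1.65]
0.19 1 29
0.2 [ 0.64  0.44  0.04  1.97 -0.75  0.43 -1.88]
0.19 [ 0.67  0.44 -0.01  1.97 -0.71  0.42 -1.92]
0.16 [ 0.75  0.44 -0.13  1.97 -0.6   0.39 -2.02]
0.13 [ 0.84  0.45 -0.25  1.97 -0.45  0.36 -2.16]
0.11 [ 0.91  0.46 -0.35  1.97 -0.32  0.34 -2.29]
0.1 [ 0.96  0.47 -0.42  1.97 -0.21  0.33 -2.39]
```

```bash
cat > sim.py <<'E'
from kin import *
def fk2(q,P):
    R=Ro.from_euler("z",-q[0])*Ro.from_euler("y",q[1])*Ro.from_euler("z",-q[2]); p=np.array([0,0,P[0]])+R.apply([P[1],0,P[2]])
    R=R*Ro.from_euler("y",q[3]); p=p+R.apply([P[3],0,P[4]])
    R=R*Ro.from_euler("z",-q[4])*Ro.from_euler("y",q[5]); p=p+R.apply([P[5],0,0])
    R=R*Ro.from_euler("z",-q[6]+np.pi/2); return p+R.apply([0,0,P[6]]),R
def res2(P,L):
    r=[]
    for q,p,e in L: r+=list((fk2(q,P)[0]-p)*1000)
    return r
def getP():
    return least_squares(lambda P:np.r_[res2(P,load()),(P-[.3,0,.42,0,.4,0,.25])*5],[.3,0,.42,0,.4,0,.25]).x
P=getP()
def jac(q):
    J=np.zeros((6,7)); p0,R0=fk2(q,P)
    for i in range(7):
        d=np.array(q,float); d[i]+=1e-5; p,R=fk2(d,P); J[:3,i]=(p-p0)/1e-5; J[3:,i]=(R*R0.inv()).as_rotvec()/1e-5
    return J
def go(q,pg,Rg,n,post=0,qp=None,sub=5):
    q=np.array(q,float);Rg=Ro.from_matrix(Rg); p,R=fk2(q,P); tp,tR=p,R
    for k in range(n):
        d=pg-tp; a=np.linalg.norm(d); w=(Rg*tR.inv()).as_rotvec(); b=np.linalg.norm(w)
        tp=tp+d*min(1,.05/max(a,1e-9)); tR=Ro.from_rotvec(w*min(1,.15/max(b,1e-9)))*tR
        for _ in range(sub):
            p,R=fk2(q,P); J=jac(q); Ji=np.linalg.pinv(J,rcond=1e-3)
            dq=Ji@np.r_[(tp-p),(tR*R.inv()).as_rotvec()]*.7
            if post: dq+=(np.eye(7)-Ji@J)@(post*(qp-q))
            q=np.clip(q+dq,lo,hi)
    p,R=fk2(q,P)
    return q,np.linalg.norm(p-pg),np.degrees(np.linalg.norm((Rg*R.inv()).as_rotvec()))
qs=np.array(D[0][0]); mid=(lo+hi)/2
if __name__=="__main__":
    print(P.round(4)); print(np.round(np.reshape(res2(P,load()),(-1,3)),1))
    for nm,post,qp in(("minnorm",0,None),("start",.02,qs),("start",.1,qs),("start",.3,qs),("mid",.02,mid),("mid",.1,mid),("mid",.3,mid)):
        q=qs; print(nm,post)
        for pg,Rg,n in((np.array([.35,-.45,.28]),Rt(-3,28),8),(*rackp(.19),7)):
            q,e,a=go(q,pg,Rg,n,post,qp); print("  ",q.round(2),round(e,4),round(a,1))
E
python3 sim.py
```

```text
[ 0.2652  0.0136  0.5458 -0.025   0.3433 -0.0158  0.3285]
[[27.3  7.6 -0.8]
 [ 0.5 -0.5  2.8]
 [ 2.   2.6  3.2]
 [-3.4 -1.1 -4.3]
 [ 0.6  0.2 -0.9]]
minnorm 0
   [ 1.5   0.36 -0.55  1.95 -0.25  0.61  0.98] 0.0 9.8
   [ 1.08  0.43 -0.53  2.2  -0.32  0.23  0.89] 0.0258 4.5
start 0.02
   [ 1.51  0.37 -0.56  1.95 -0.24  0.61  0.97] 0.0 9.8
   [ 1.13  0.45 -0.59  2.2  -0.13  0.23  0.7 ] 0.0285 5.0
start 0.1
   [ 1.52  0.37 -0.58  1.95 -0.23  0.6   0.95] 0.0 9.8
   [ 1.18  0.47 -0.67  2.2   0.15  0.23  0.44] 0.0282 4.9
start 0.3
   [ 1.54  0.37 -0.61  1.95 -0.2   0.6   0.93] 0.0 9.8
   [ 1.19  0.47 -0.68  2.2   0.18  0.23  0.4 ] 0.028 4.9
mid 0.02
   [ 1.54  0.37 -0.61  1.95 -0.2   0.6   0.93] 0.0 9.8
   [ 1.2   0.47 -0.68  2.2   0.21  0.23  0.38] 0.0276 4.8
mid 0.1
   [ 1.62  0.4  -0.73  1.95 -0.11  0.59  0.84] 0.0001 9.8
   [ 1.33  0.53 -0.88  2.19  0.79  0.23 -0.19] 0.0053 0.9
mid 0.3
   [ 1.73  0.44 -0.9   1.95  0.07  0.59  0.67] 0.0006 9.7
   [ 1.33  0.54 -0.89  2.19  0.82  0.23 -0.22] 0.0029 0.5
```

```bash
python3 - <<'E'
s=open("sim.py").read()
a=s.index("def fk2");b=s.index("P=getP()")
s=s[:a]+'''def fk2(q,P):
    R=Ro.from_euler("z",-q[0]); p=np.array([0,0,P[0]])+R.apply([P[1],0,0])
    R=R*Ro.from_euler("y",q[1])*Ro.from_euler("z",-q[2]); p=p+R.apply([P[3],P[4],P[5]])
    R=R*Ro.from_euler("y",q[3]); p=p+R.apply([P[6],P[7],P[8]])
    R=R*Ro.from_euler("z",-q[4])*Ro.from_euler("y",q[5]); p=p+R.apply([P[9],P[10],0])
    R=R*Ro.from_euler("z",-q[6]+np.pi/2); return p+R.apply([0,0,P[11]]),R
def res2(P,L):
    return [v*w for (q,p,e),w in zip(L,[1,.3,.3,.3]+[1]*99) for v in (fk2(q,P)[0]-p)*1000]
X0=np.array([.3,0,0,0,0,.45,0,0,.38,0,0,.3])
def getP(): return least_squares(lambda P:np.r_[res2(P,load()),(P-X0)*2],X0).x
'''+s[b:]
s=s.replace('    def clampdummy','')
# limit-aware step: freeze joints at limits
s=s.replace('''            q=np.clip(q+dq,lo,hi)''','''            fr=np.ones(7)
            for _i in range(4):
                bad=((q+dq<lo)|(q+dq>hi))&(fr>0)
                if not bad.any(): break
                fr[bad]=0; dq=np.linalg.pinv(J*fr,rcond=1e-3)@np.r_[(tp-p),(tR*R.inv()).as_rotvec()]*.7
                dq*=fr
            q=np.clip(q+dq,lo,hi)''')
s=s.replace('(*rackp(.19),7)):','(*rackp(.19),7),(*rackp(.085),7)):').replace('("start",.02,qs),("start",.1,qs),("start",.3,qs),("mid",.02,mid),("mid",.1,mid),("mid",.3,mid)','("start",.005,qs),("mid",.005,mid)')
open("sim.py","w").write(s)
E
python3 sim.py
```

```text
[ 0.323  -0.008   0.     -0.0255 -0.0065  0.5942 -0.0047 -0.0065  0.3673
 -0.0184 -0.0158  0.4177]
[[ 0.   0.1  0.1]
 [ 0.2 -0.6 -0.4]
 [-0.6  0.5  0.6]
 [-1.2 -0.3 -1. ]
 [ 0.5  0.   0.2]]
minnorm 0
   [ 1.5   0.36 -0.54  1.94 -0.26  0.62  0.98] 0.0 9.8
   [ 0.81  0.4  -0.18  2.18 -0.91  0.26  1.46] 0.0 0.0
   [ 0.72  0.56 -0.12  2.04 -0.91  0.26  1.44] 0.051 1.9
start 0.005
   [ 1.5   0.36 -0.54  1.94 -0.26  0.62  0.98] 0.0 9.8
   [ 0.84  0.4  -0.23  2.18 -0.86  0.24  1.41] 0.0 0.0
   [ 0.75  0.56 -0.15  2.05 -0.86  0.24  1.39] 0.0509 1.9
mid 0.005
   [ 1.51  0.36 -0.56  1.95 -0.25  0.62  0.97] 0.0 9.8
   [ 0.84  0.4  -0.22  2.18 -0.86  0.24  1.41] 0.0 0.0
   [ 0.74  0.56 -0.15  2.05 -0.86  0.24  1.4 ] 0.0509 1.9
```

```bash
nproc
cat > search.py <<'E'
from sim import *
from multiprocessing import Pool
q0=read_state()["qpos"]
def run(seed):
    r=np.random.default_rng(seed); q=q0.copy(); ms=[]
    flip=seed%4==0; Z=Ro.from_euler("z",180*flip,degrees=True).as_matrix()
    v=(np.r_[r.uniform(.38,.46),r.uniform(-.5,-.1),r.uniform(.25,.4)].round(2),round(r.uniform(-60,60)),round(r.uniform(-30,30)),round(r.uniform(-40,40)))
    Rv=Rt(v[1],v[2])@Ro.from_euler("y",v[3],degrees=True).as_matrix()@Z
    up,Ru=rackp(.245); st1=standp(0,-.046,.23); st2=standp(0,-.046,.096)
    segs=[(*rackp(.2),6),(v[0],Rv,14+12*flip),(rackp(.19)[0],rackp(.19)[1]@Z,12),(rackp(.085)[0],rackp(.085)[1]@Z,6),(up,Ru@Z,8),(up+[-.06,0.05,.05],Rt(0,0)@Z,6),(st1[0],st1[1]@Z,14),(st2[0],st2[1]@Z,6)]
    out=[];tot=0
    for i,(p,R,n) in enumerate(segs):
        q,e,a=go(q,p,R,n,sub=2); out.append(q.round(2)); tot+=(e>.004)+(a>1.5) if i>1 else 0
        ms.append(margin(q).min())
    return tot,-min(ms[2:]),seed,v,flip,out
if __name__=="__main__":
    with Pool() as p: R=p.map(run,range(400))
    R.sort(key=lambda a:a[:2])
    for x in R[:6]: print(x[:5]); 
    for q in R[0][5]: print(q)
E
OMP_NUM_THREADS=1 timeout 560 python3 search.py
```

```text
4
(np.int64(0), np.float64(-0.006651055698078556), 18, (array([ 0.41, -0.21,  0.29]), -50, 28, 5), False)
(np.int64(0), np.float64(-0.006096431257530455), 49, (array([ 0.41, -0.26,  0.31]), 15, 9, -39), False)
(np.int64(0), np.float64(-0.004079938184764043), 47, (array([ 0.44, -0.2 ,  0.32]), -48, 28, -14), False)
(np.int64(0), np.float64(-0.0005226786157128682), 107, (array([ 0.43, -0.31,  0.33]), 28, -1, -34), False)
(np.int64(0), np.float64(-0.0001920030593711708), 307, (array([ 0.43, -0.23,  0.35]), 48, -16, -30), False)
(np.int64(0), np.float64(-3.959260223873606e-05), 35, (array([ 0.41, -0.32,  0.39]), 54, -24, -40), False)
[ 0.71  0.38 -0.02  2.17 -0.98  0.34  1.54]
[-0.63  0.09  0.94  2.36  0.4   0.29 -0.92]
[ 1.49  0.64 -1.21  2.24  1.24  0.41 -0.65]
[ 1.28  0.82 -1.    2.22  1.79  0.41 -1.14]
[ 1.6   0.5  -1.24  2.22  0.78  0.38 -0.22]
[ 1.24  0.41 -1.1   1.86  0.4   1.13 -0.  ]
[ 0.16  0.69 -0.93  1.56  0.59  1.18 -0.76]
[ 0.11  0.83 -0.83  1.72  0.74  0.93 -0.89]
```

```bash
OMP_NUM_THREADS=1 python3 - <<'E'
from search import *
for s in(49,47,107,307):
    r=run(s);print(s,r[3])
    for q in r[5]: print("  ",q,margin(q).min().round(2))
E
```

```text
49 (array([ 0.41, -0.26,  0.31]), 15, 9, -39)
   [ 0.71  0.38 -0.02  2.17 -0.98  0.34  1.54] 0.11
   [-0.93  0.33  1.3   2.38  0.78  0.26 -0.25] 0.02
   [ 1.42  0.57 -1.04  2.24  1.12  0.28 -0.53] 0.05
   [ 1.25  0.79 -0.92  2.22  1.83  0.35 -1.18] 0.12
   [ 1.6   0.51 -1.24  2.22  0.78  0.38 -0.22] 0.01
   [ 1.24  0.41 -1.1   1.86  0.4   1.13 -0.  ] 0.15
   [ 0.16  0.69 -0.93  1.56  0.59  1.18 -0.76] 0.32
   [ 0.11  0.83 -0.83  1.72  0.74  0.93 -0.89] 0.42
47 (array([ 0.44, -0.2 ,  0.32]), -48, 28, -14)
   [ 0.71  0.38 -0.02  2.17 -0.98  0.34  1.54] 0.11
   [-0.92  0.42  1.22  2.09  0.15  0.65 -0.79] 0.1
   [ 1.44  0.59 -1.08  2.24  1.15  0.31 -0.56] 0.08
   [ 1.26  0.8  -0.96  2.22  1.81  0.38 -1.16] 0.15
   [ 1.6   0.51 -1.25  2.22  0.79  0.38 -0.22] 0.0
   [ 1.24  0.41 -1.1   1.86  0.4   1.13 -0.  ] 0.15
   [ 0.16  0.69 -0.93  1.56  0.59  1.18 -0.76] 0.32
   [ 0.11  0.83 -0.83  1.72  0.74  0.93 -0.89] 0.42
107 (array([ 0.43, -0.31,  0.33]), 28, -1, -34)
   [ 0.71  0.38 -0.02  2.17 -0.98  0.34  1.54] 0.11
   [-0.35  0.18  0.72  2.19  0.68  0.46  0.27] 0.23
   [ 1.38  0.54 -0.97  2.24  1.04  0.23 -0.44] 0.0
   [ 1.22  0.77 -0.87  2.22  1.86  0.31 -1.21] 0.08
   [ 1.61  0.51 -1.25  2.22  0.79  0.38 -0.23] 0.0
   [ 1.25  0.41 -1.11  1.86  0.41  1.13 -0.01] 0.14
   [ 0.16  0.69 -0.93  1.56  0.59  1.18 -0.76] 0.32
   [ 0.12  0.83 -0.83  1.72  0.74  0.93 -0.9 ] 0.42
307 (array([ 0.43, -0.23,  0.35]), 48, -16, -30)
   [ 0.71  0.38 -0.02  2.17 -0.98  0.34  1.54] 0.11
   [-0.28  0.11  0.32  2.14  0.74  0.78  0.43] 0.33
   [ 1.38  0.54 -0.97  2.24  1.03  0.23 -0.44] 0.0
   [ 1.22  0.77 -0.86  2.22  1.86  0.31 -1.22] 0.08
   [ 1.61  0.51 -1.25  2.22  0.79  0.38 -0.23] 0.0
   [ 1.25  0.41 -1.11  1.86  0.41  1.13 -0.01] 0.14
   [ 0.16  0.69 -0.93  1.56  0.59  1.18 -0.77] 0.32
   [ 0.12  0.83 -0.83  1.72  0.74  0.93 -0.9 ] 0.42
```

```bash
cat > search2.py <<'E'
from sim import *
from multiprocessing import Pool
q0=read_state()["qpos"]
def mk(v): return Rt(v[1],v[2])@Ro.from_euler("y",v[3],degrees=True).as_matrix()
def run(seed,q0=q0,full=True):
    r=np.random.default_rng(seed); q=q0.copy(); ms=[]
    A=(np.r_[r.uniform(.3,.45),r.uniform(-.5,-.3),r.uniform(.25,.4)].round(2),round(r.uniform(-60,60)),round(r.uniform(0,30)),round(r.uniform(-40,40)))
    B=(np.r_[r.uniform(.38,.46),r.uniform(-.4,-.25),r.uniform(.22,.35)].round(2),round(r.uniform(-40,40)),round(r.uniform(0,30)),round(r.uniform(-40,40)))
    up,Ru=rackp(.19); st1=standp(0,-.046,.23); st2=standp(0,-.046,.096)
    segs=[(*rackp(.19),6),(A[0],mk(A),10),(B[0],mk(B),10),(*rackp(.19),8),(*rackp(.085),6),(up,Ru,6),(up+[-.06,0.05,.06],Rt(0,0),6),(*st1,14),(*st2,6)]
    out=[];tot=0;tr=0
    for i,(p,R,n) in enumerate(segs):
        l=q; q,e,a=go(q,p,R,n,sub=2); out.append(q.round(2)); tot+=(e>.004)+(a>1.5) if i>1 else 0
        ms.append(margin(q).min()); tr=max(tr,abs(q-l).max())
    return tot,tr-3*min(.15,min(ms[2:])),seed,A,B,tr,min(ms[2:]),out
if __name__=="__main__":
    with Pool() as p: R=p.map(run,range(500))
    R.sort(key=lambda a:a[:2])
    for x in R[:5]: print(x[:7])
    for q in R[0][7]: print(q)
E
OMP_NUM_THREADS=1 timeout 570 python3 search2.py
```

```text
(np.int64(0), np.float64(1.1915004089592076), 115, (array([ 0.41, -0.38,  0.33]), 39, 0, -31), (array([ 0.43, -0.34,  0.25]), -5, 5, -26), np.float64(1.3674266995558877), np.float64(0.05864209686556002))
(np.int64(0), np.float64(1.410540959823811), 203, (array([ 0.42, -0.43,  0.26]), -32, 10, 29), (array([ 0.43, -0.33,  0.31]), 31, 6, -30), np.float64(1.4105692934321958), np.float64(9.444536128250247e-06))
(np.int64(0), np.float64(1.4951403788388489), 277, (array([ 0.38, -0.45,  0.32]), -55, 18, 5), (array([ 0.39, -0.38,  0.28]), -13, 18, -35), np.float64(1.6991721352811848), np.float64(0.06801058548077868))
(np.int64(0), np.float64(1.5626667898049549), 499, (array([ 0.44, -0.4 ,  0.28]), -49, 11, 37), (array([ 0.44, -0.31,  0.35]), -5, 16, -36), np.float64(1.7496766788236109), np.float64(0.06233662967288536))
(np.int64(0), np.float64(1.5752507211418691), 157, (array([ 0.34, -0.33,  0.31]), -37, 10, 32), (array([ 0.38, -0.29,  0.33]), 13, 6, -35), np.float64(1.6111610137848937), np.float64(0.011970097547674863))
[ 0.72  0.4  -0.05  2.17 -1.01  0.31  1.57]
[0.19 0.16 0.47 2.15 0.19 0.33 1.15]
[ 0.13  0.36  0.26  2.07  0.6   0.59 -0.22]
[ 1.43  0.58 -1.05  2.24  1.13  0.29 -0.54]
[ 1.25  0.8  -0.93  2.22  1.82  0.36 -1.17]
[ 1.44  0.59 -1.08  2.24  1.15  0.31 -0.56]
[ 1.16  0.49 -1.06  1.87  0.48  1.07 -0.09]
[ 0.16  0.69 -0.93  1.56  0.59  1.18 -0.76]
[ 0.11  0.83 -0.83  1.72  0.74  0.93 -0.89]
```

```bash
cat >> search2.py <<'E'
A=(np.array([.41,-.38,.33]),39,0,-31);B=(np.array([.43,-.34,.25]),-5,5,-26)
A=(A[0],mk(A));B=(B[0],mk(B))
E
python3 -c "
from search2 import *
row(rackp(.19),A,B)"
```

```text
t 3.65 q [ 0.71  0.59 -0.1   2.08 -1.1   0.23  1.63] F [ 0.7 -1.1  0.4] p [ 0.5385 -0.3109  0.1252]
row [ 0.0166 -0.018  -0.0892] [-1.9 -1.3 -0.3]
row [-0.0704 -0.0217 -0.2404] [ 13.5 -20.8 -46.7]
row [-0.0313 -0.041  -0.1598] [ 21.1 -27.6  -2.9]
```

>>> apply_moves --steps '[[[0.005,-0.005,-0.04,0,0,0,0],[0.01,-0.01,-0.08,0,0,0,0],[0.01,-0.01,-0.1,0,0,0,0],[0.01,-0.01,-0.1,0,0,0,0],[0.01,-0.01,-0.1,0,0,0,0]]]'

```text
time: 4.15
ee_pos: [0.4864, -0.2997, 0.2121]
orientation: [2.685, -0.021, 1.526]
force: [-0.0, -1.4, -0.5]
opening: 1.0
grasp_force: 0.0
```

```bash
python3 -c "
from search2 import *
log();row(rackp(.19),A,B)
q=read_state()['qpos']
for s in (A+(10,),B+(10,),rackp(.205)+(10,),rackp(.085)+(6,)):
    q,e,a=go(q,*s,sub=2);print(q.round(2),e.round(4),a.round(1))
"
```

```text
t 4.15 q [ 0.6   0.38  0.12  2.12 -0.9   0.43  1.44] F [-0.  -1.4 -0.5] p [ 0.4864 -0.2997  0.2121]
row [ 0.006  -0.0089  0.0118] [-1.8 -1.2 -0.2]
row [-0.0812 -0.0125 -0.1394] [ 13.6 -20.7 -46.7]
row [-0.042  -0.0319 -0.0588] [ 21.3 -27.5  -2.8]
[0.16 0.16 0.51 2.15 0.17 0.33 1.17] 0.0 0.0
[ 0.19  0.36  0.18  2.07  0.64  0.61 -0.27] 0.0 0.0
[ 1.47  0.56 -1.11  2.24  1.03  0.31 -0.45] 0.0 0.0
[ 1.26  0.8  -0.95  2.22  1.81  0.37 -1.17] 0.0 0.0
```

>>> apply_moves --steps '[[[-0.081,-0.0125,-0.139,13.6,-20.7,-46.7,0],[-0.081,-0.0125,-0.139,13.6,-20.7,-46.7,0],[-0.081,-0.0125,-0.139,13.6,-20.7,-46.7,0],[-0.081,-0.0125,-0.139,13.6,-20.7,-46.7,0],[-0.081,-0.0125,-0.139,13.6,-20.7,-46.7,0],[-0.081,-0.0125,-0.139,13.6,-20.7,-46.7,0],[-0.081,-0.0125,-0.139,13.6,-20.7,-46.7,0],[-0.081,-0.0125,-0.139,13.6,-20.7,-46.7,0]]]'

```text
time: 4.95
ee_pos: [0.4109, -0.378, 0.3273]
orientation: [-3.139, 0.536, 2.257]
force: [0.3, -0.1, 1.0]
opening: 0.995
grasp_force: 0.0
```

```bash
cat >> search2.py <<'E'
def chk(*segs):
    log(); q=read_state()['qpos']; row(*[s[:2] for s in segs])
    for s in segs: q,e,a=go(q,*s,sub=2);print(q.round(2),e.round(4),a.round(1))
E
python3 -c "
from search2 import *
chk(B+(10,),rackp(.205)+(10,),rackp(.085)+(6,))
"
```

```text
t 4.95 q [0.17 0.14 0.49 2.13 0.18 0.37 1.17] F [ 0.3 -0.1  1. ] p [ 0.4109 -0.378   0.3273]
row [0.0544 0.039  0.0576] [16.7  2.6 41.2]
row [0.08   0.1051 0.0875] [-14.9  18.5  47.2]
row [0.1016 0.147  0.1979] [-14.9  18.5  47.2]
[-0.25  0.46  0.82  2.04  0.1   0.52  0.28] 0.0 0.0
[ 0.98  0.37 -0.38  2.18 -0.59  0.24  1.14] 0.0 0.0
[ 0.82  0.56 -0.25  2.02 -0.59  0.24  1.13] 0.0569 2.1
```

```bash
cat > search3.py <<'E'
from search2 import *
NB=2
def run3(seed):
    r=np.random.default_rng(seed); V=[]
    for _ in range(1+seed%2):
        v=(np.r_[r.uniform(.34,.46),r.uniform(-.45,-.2),r.uniform(.24,.42)].round(2),round(r.uniform(-60,60)),round(r.uniform(-10,30)),round(r.uniform(-45,45))); V.append(v)
    worst=None
    for k in range(3):
        q=q0+(np.random.default_rng(k).uniform(-.03,.03,7) if k else 0); q=np.clip(q,lo,hi); ms=[];tot=0;tr=0;out=[]
        for i,(p,R,n) in enumerate([(v[0],mk(v),10) for v in V]+[(*rackp(.205),10),(*rackp(.085),6)]):
            l=q; q,e,a=go(q,p,R,n,sub=2); tot+=int(e>.004)+int(a>1.5); ms.append(margin(q).min()); tr=max(tr,abs(q-l).max()); out.append(q.round(2))
        w=(tot,tr-4*min(.1,min(ms)),seed,V,tr,min(ms),out)
        if worst is None or w[:2]>worst[:2]: worst=w
        if tot: break
    return worst
if __name__=="__main__":
    with Pool() as p: R=p.map(run3,range(500))
    R.sort(key=lambda a:a[:2])
    for x in R[:4]:
        print(x[:6])
        for q in x[6]: print("   ",q)
E
OMP_NUM_THREADS=1 timeout 570 python3 search3.py
```

```text
(0, np.float64(1.1846080523499452), 196, [(array([ 0.45, -0.35,  0.37]), 51, -6, -44)], np.float64(1.1885349045182805), np.float64(0.0009817130420838593))
    [0.32 0.04 0.16 2.27 1.18 0.23 0.32]
    [ 1.43  0.51 -1.03  2.18  0.76  0.3  -0.19]
    [ 1.21  0.77 -0.89  2.16  1.65  0.32 -1.02]
(0, np.float64(1.419776433874163), 419, [(array([ 0.46, -0.25,  0.32]), -41, 10, -10), (array([ 0.43, -0.36,  0.28]), 13, 20, -29)], np.float64(1.442419084805936), np.float64(0.005660662732943245))
    [-0.3   0.36  0.79  1.83 -0.04  0.94 -0.25]
    [ 0.88  0.19 -0.37  2.27  1.16  0.24 -0.42]
    [ 1.43  0.52 -1.04  2.18  0.78  0.31 -0.21]
    [ 1.22  0.77 -0.9   2.16  1.65  0.32 -1.02]
(0, np.float64(1.4603935206969574), 427, [(array([ 0.41, -0.21,  0.38]), 20, 4, -7), (array([ 0.4 , -0.25,  0.4 ]), -56, 18, -26)], np.float64(1.7775333975197967), np.float64(0.0792849692057098))
    [-0.03  0.1   0.46  1.86 -0.    1.06  0.77]
    [-0.34  0.28  0.56  1.76  0.4   1.28 -0.97]
    [ 1.44  0.52 -1.05  2.18  0.79  0.31 -0.22]
    [ 1.22  0.77 -0.9   2.16  1.64  0.33 -1.01]
(0, np.float64(1.5442360262630257), 147, [(array([ 0.46, -0.25,  0.35]), 6, 21, -20), (array([ 0.35, -0.28,  0.31]), -50, 13, -34)], np.float64(1.7637910362214282), np.float64(0.054888752489600595))
    [-0.24  0.06  0.59  2.12  0.27  0.51  0.19]
    [-0.35  0.42  0.68  1.94  0.4   1.07 -0.87]
    [ 1.41  0.5  -1.    2.18  0.71  0.28 -0.14]
    [ 1.2   0.76 -0.88  2.16  1.65  0.31 -1.02]
```

```bash
python3 -c "
from search2 import *
v=(np.array([.45,-.35,.37]),51,-6,-44)
print(mk(v)[:,2])
chk((v[0],mk(v),8),rackp(.205)+(10,),rackp(.085)+(6,))
"
```

```text
[ 0.49253141 -0.49559744 -0.71539918]
t 4.95 q [0.17 0.14 0.49 2.13 0.18 0.37 1.17] F [ 0.3 -0.1  1. ] p [ 0.4109 -0.378   0.3273]
row [-0.0245  0.0479 -0.0352] [ -2.5 -13.8 -12.9]
row [0.08   0.1051 0.0875] [-14.9  18.5  47.2]
row [0.1016 0.147  0.1979] [-14.9  18.5  47.2]
[0.36 0.04 0.11 2.27 1.18 0.23 0.32] 0.0 0.0
[ 1.43  0.51 -1.03  2.18  0.76  0.3  -0.18] 0.0 0.0
[ 1.21  0.76 -0.89  2.16  1.65  0.32 -1.02] 0.0 0.0
```

>>> apply_moves --steps '[[[-0.0245,0.048,-0.035,-2.5,-13.8,-12.9,0],[-0.0245,0.048,-0.035,-2.5,-13.8,-12.9,0],[-0.0245,0.048,-0.035,-2.5,-13.8,-12.9,0],[-0.0245,0.048,-0.035,-2.5,-13.8,-12.9,0],[-0.0245,0.048,-0.035,-2.5,-13.8,-12.9,0],[-0.0245,0.048,-0.035,-2.5,-13.8,-12.9,0]]]'

```text
time: 5.55
ee_pos: [0.4489, -0.352, 0.3705]
orientation: [-2.998, 0.763, 2.556]
force: [0.4, -0.4, -0.1]
opening: 1.002
grasp_force: 0.0
```

```bash
python3 -c "
from search2 import *
chk(rackp(.205)+(10,),rackp(.085)+(6,))
"
```

```text
t 5.55 q [0.36 0.05 0.11 2.26 1.18 0.23 0.31] F [ 0.4 -0.4 -0.1] p [ 0.4489 -0.352   0.3705]
row [0.117  0.0796 0.0985] [-9.1 29.2 62. ]
row [0.1552 0.1236 0.2034] [-9.1 29.2 62. ]
[ 1.43  0.51 -1.03  2.18  0.76  0.3  -0.19] 0.0 0.0
[ 1.21  0.77 -0.89  2.16  1.65  0.32 -1.02] 0.0 0.0
```

Prediction and state agree exactly now. Going to the pre-grasp.

>>> apply_moves --steps '[[[0.117,0.08,0.0985,-9.1,29.2,62,0],[0.117,0.08,0.0985,-9.1,29.2,62,0],[0.117,0.08,0.0985,-9.1,29.2,62,0],[0.117,0.08,0.0985,-9.1,29.2,62,0],[0.117,0.08,0.0985,-9.1,29.2,62,0],[0.117,0.08,0.0985,-9.1,29.2,62,0],[0.117,0.08,0.0985,-9.1,29.2,62,0],[0.117,0.08,0.0985,-9.1,29.2,62,0]]]'

```text
time: 6.35
ee_pos: [0.4777, -0.2934, 0.2102]
orientation: [2.724, 0.246, 1.715]
force: [-0.6, -0.2, 0.1]
opening: 0.997
grasp_force: 0.0
```

```bash
python3 -c "
from search2 import *
chk(rackp(.19)+(5,),rackp(.085)+(6,))
"
```

```text
t 6.35 q [ 1.13  0.41 -0.76  2.22  1.09  0.25 -0.34] F [-0.6 -0.2  0.1] p [ 0.4777 -0.2934  0.2102]
row [0.0022 0.0007 0.0137] [-2.7  7.8 16.2]
row [0.0155 0.0075 0.1177] [-2.7  7.8 16.2]
[ 1.37  0.53 -0.97  2.18  0.82  0.27 -0.23] 0.0 0.0
[ 1.19  0.75 -0.86  2.15  1.63  0.29 -1.01] 0.0 0.0
```

>>> apply_moves --steps '[[[0.002,0.0007,0.0137,-2.7,7.8,16.2,0],[0.002,0.0007,0.0137,-2.7,7.8,16.2,0],[0.002,0.0007,0.0137,-2.7,7.8,16.2,0],[0.002,0.0007,0.0137,-2.7,7.8,16.2,0]]]'

```text
time: 6.75
ee_pos: [0.4831, -0.2945, 0.1977]
orientation: [2.653, 0.005, 1.521]
force: [0.8, -0.3, 0.5]
opening: 1.0
grasp_force: 0.0
```

```bash
python3 -c "
from search2 import *
chk(rackp(.19)+(5,),rackp(.085)+(6,))
"
```

```text
t 6.75 q [ 1.35  0.54 -0.96  2.17  0.87  0.28 -0.28] F [ 0.8 -0.3  0.5] p [ 0.4831 -0.2945  0.1977]
row [0.0013 0.0007 0.0003] [-0.   0.2  0.3]
row [0.0016 0.0007 0.1053] [-0.   0.2  0.3]
[ 1.38  0.54 -0.99  2.18  0.85  0.28 -0.27] 0.0 0.0
[ 1.19  0.76 -0.86  2.14  1.63  0.3  -1.  ] 0.0 0.0
```

>>> apply_moves --steps '[[[0.0015,0.0007,0.02,0,0.2,0.3,0],[0.0015,0.0007,0.04,0,0.2,0.3,0],[0.0015,0.0007,0.06,0,0.2,0.3,0],[0.0015,0.0007,0.08,0,0.2,0.3,0],[0.0015,0.0007,0.095,0,0.2,0.3,0],[0.0015,0.0007,0.104,0,0.2,0.3,0],[0.0015,0.0007,0.104,0,0.2,0.3,0]]]'

```text
time: 7.45
ee_pos: [0.534, -0.2924, 0.1065]
orientation: [2.654, 0.002, 1.526]
force: [0.8, 0.1, 0.2]
opening: 0.999
grasp_force: 0.0
```

```bash
python3 -c "
from search2 import *
chk(rackp(.085)+(2,),rackp(.19)+(6,))
f=save('side','g2.png',(240,40,400,200),3)
print((proj(f,[rackp(.12)[0],read_state()['ee_pos']])-[240,40])*3)
"
```

```text
t 7.45 q [ 1.14  0.74 -0.81  2.15  1.67  0.26 -1.06] F [0.8 0.1 0.2] p [ 0.534  -0.2924  0.1065]
row [-0.0035 -0.0013  0.0009] [-0.1 -0.1  0.5]
row [-0.0033 -0.0014 -0.1041] [-0.1 -0.1  0.5]
[ 1.15  0.74 -0.79  2.14  1.65  0.25 -1.03] 0.0001 0.0
[ 1.44  0.6  -1.11  2.17  1.02  0.36 -0.43] 0.0 0.0
[[264.60207005 204.96136956]
 [237.84076476 228.47712951]]
```

View pics/g2.png

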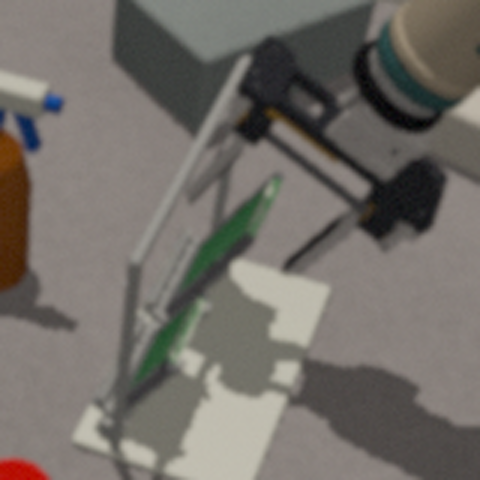

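The fingers now straddle the plate at (237,228) in the crop. The rail is clear of the body, and no force shows. Closing.

>>> apply_moves --steps '[[[-0.003,-0.001,0,0,0,0.5,0.4],[-0.003,-0.001,0,0,0,0.5,0.8],[-0.003,-0.001,0,0,0,0.5,0.8],[-0.003,-0.001,0,0,0,0.5,1],[-0.003,-0.001,0,0,0,0.5,1],[-0.003,-0.001,0,0,0,0.5,1],[-0.003,-0.001,0,0,0,0.5,1],[-0.003,-0.001,0,0,0,0.5,1]]]' --force 30

```text
time: 8.3
ee_pos: [0.5322, -0.2976, 0.1067]
orientation: [2.652, -0.004, 1.513]
force: [-0.1, -0.8, -0.2]
opening: 0.351
grasp_force: 0.0
```

```bash
python3 -c "
from search2 import *
chk(rackp(.085)+(2,),rackp(.19)+(6,))
"
```

```text
t 8.3 q [ 1.16  0.74 -0.81  2.15  1.66  0.26 -1.05] F [-0.1 -0.8 -0.2] p [ 0.5322 -0.2976  0.1067]
row [ 0.0017 -0.      0.0019] [ 0.  -0.  -0.4]
row [ 0.0018  0.     -0.1031] [ 0.  -0.  -0.4]
[ 1.15  0.74 -0.81  2.15  1.66  0.26 -1.04] 0.0 0.0
[ 1.44  0.6  -1.11  2.17  1.03  0.37 -0.45] 0.0 0.0
```

>>> apply_moves --steps '[[[0,0,0,0,0,0,1],[0,0,0,0,0,0,1],[0,0,0,0,0,0,1],[0,0,0,0,0,0,1],[0,0,0,0,0,0,1],[0,0,0,0,0,0,1],[0,0,0,0,0,0,1]]]'

```text
time: 9.0
ee_pos: [0.5329, -0.2976, 0.1071]
orientation: [2.651, -0.003, 1.513]
force: [3.7, -0.0, -0.1]
opening: 0.095
grasp_force: 30.0
```

```bash
python3 -c "
from search2 import *
chk(rackp(.085)+(2,),rackp(.19)+(6,))
"
```

```text
t 9.0 q [ 1.16  0.74 -0.81  2.15  1.66  0.26 -1.05] F [ 3.7 -0.  -0.1] p [ 0.5329 -0.2976  0.1071]
row [ 0.0017 -0.0009  0.0019] [ 0.1 -0.  -0.3]
row [ 0.0018 -0.0007 -0.1031] [ 0.1 -0.  -0.3]
[ 1.15  0.74 -0.81  2.15  1.66  0.26 -1.05] 0.0 0.0
[ 1.44  0.6  -1.11  2.17  1.03  0.36 -0.45] 0.0 0.0
```

>>> apply_moves --steps '[[[0,0,-0.006,0,0,0,1],[0,0.0005,-0.015,0,0,0,1],[0,0.001,-0.03,0,0,0,1],[0,0.002,-0.045,0,0,0,1],[0,0.002,-0.06,0,0,0,1],[0,0.002,-0.08,0,0,0,1],[0,0.002,-0.1,0,0,0,1],[0,0.002,-0.115,0,0,0,1]]]'

```text
time: 9.8
ee_pos: [0.4777, -0.2946, 0.2086]
orientation: [2.656, -0.004, 1.512]
force: [0.2, -0.6, -1.9]
opening: 0.091
grasp_force: 30.0
```

```bash
python3 -c "
from search2 import *
up=rackp(.2)[0]
st1=standp(0,-.046,.25); st2=standp(0,-.046,.096)
chk((up+[-.08,0.06,.06],Rt(0,0),6),(*st1,14),(*st2,6))
f=save('side','g3.png',(200,0,440,200),3)
"
```

```text
t 9.8 q [ 1.48  0.61 -1.17  2.16  1.01  0.41 -0.43] F [ 0.2 -0.6 -1.9] p [ 0.4777 -0.2946  0.2086]
row [ 0.0571 -0.0455 -0.0893] [27.8  0.6 -3.3]
row [0.484  0.1022 0.0094] [ 27.8   2.3 -10.4]
row [0.4834 0.0303 0.1456] [ 27.8   2.3 -10.4]
[ 1.25  0.44 -1.11  1.93  0.45  1.06 -0.05] 0.0 0.0
[ 0.2   0.69 -0.96  1.53  0.59  1.24 -0.72] 0.0 0.0
[ 0.15  0.86 -0.85  1.67  0.76  0.97 -0.86] 0.0 0.0
```

View pics/g3.png

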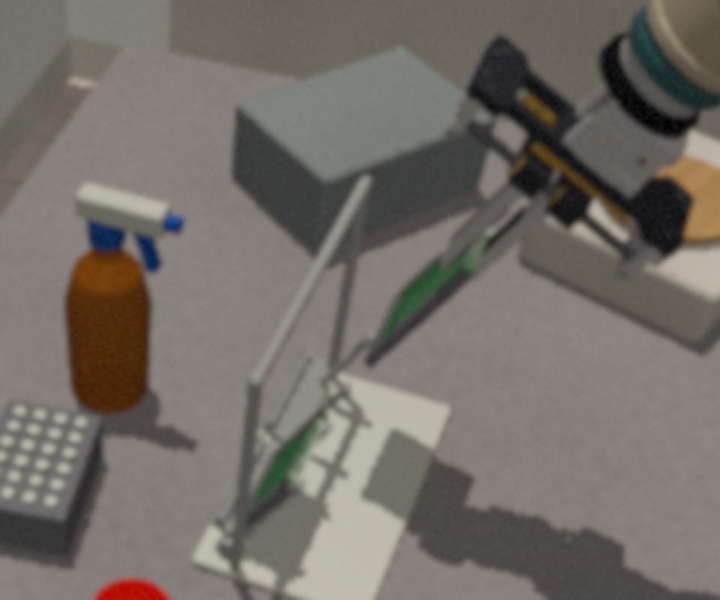

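The tall cassette is held clear of the rack, its foot at crop (370,360). The short one is still in place. Turning it upright away from the rail.

>>> apply_moves --steps '[[[0.057,-0.0455,-0.089,27.8,0.6,-3.3,1],[0.057,-0.0455,-0.089,27.8,0.6,-3.3,1],[0.057,-0.0455,-0.089,27.8,0.6,-3.3,1],[0.057,-0.0455,-0.089,27.8,0.6,-3.3,1],[0.057,-0.0455,-0.089,27.8,0.6,-3.3,1],[0.057,-0.0455,-0.089,27.8,0.6,-3.3,1]]]'

```text
time: 10.45
ee_pos: [0.4009, -0.2332, 0.2653]
orientation: [3.138, -0.0, 1.571]
force: [0.4, -1.2, -2.4]
opening: 0.095
grasp_force: 30.0
```

```bash
python3 -c "
from search2 import *
chk((*standp(0,-.046,.25),14),(*standp(0,-.046,.096),6))
"
```

```text
t 10.45 q [ 1.26  0.48 -1.14  1.92  0.5   1.06 -0.09] F [ 0.4 -1.2 -2.4] p [ 0.4009 -0.2332  0.2653]
row [0.4159 0.1999 0.0161] [ 0.2 -0.  -7.2]
row [0.4159 0.1994 0.1701] [ 0.2 -0.  -7.2]
[ 0.22  0.7  -0.99  1.53  0.61  1.24 -0.74] 0.0 0.0
[ 0.16  0.87 -0.87  1.67  0.78  0.99 -0.87] 0.0 0.0
```

>>> apply_moves --steps '[[[0.045,0.02,0,0,0,-1,1],[0.09,0.04,0,0,0,-2,1],[0.135,0.06,0,0,0,-3,1],[0.18,0.08,0,0,0,-4,1],[0.225,0.1,0.003,0,0,-5,1],[0.27,0.125,0.006,0,0,-6,1],[0.31,0.15,0.01,0.1,0,-7,1],[0.35,0.17,0.013,0.2,0,-7.2,1]]]'

```text
time: 11.25
ee_pos: [0.5717, 0.1161, 0.2521]
orientation: [-3.14, 0.001, 1.695]
force: [0.3, -0.9, -2.0]
opening: 0.093
grasp_force: 30.0
```

```bash
python3 -c "
from search2 import *
chk((*standp(0,-.046,.20),8),(*standp(0,-.046,.096),6))
"
```

```text
t 11.25 q [ 0.34  0.66 -1.01  1.63  0.59  1.19 -0.68] F [ 0.3 -0.9 -2. ] p [0.5717 0.1161 0.2521]
row [0.0627 0.037  0.052 ] [-0.1  0.1 -0.1]
row [0.0628 0.0371 0.156 ] [-0.1  0.1 -0.1]
[ 0.2   0.75 -0.95  1.58  0.65  1.15 -0.77] 0.0 0.0
[ 0.15  0.87 -0.87  1.66  0.78  0.98 -0.87] 0.0 0.0
```

>>> apply_moves --steps '[[[0.04,0.025,0.02,-0.1,0.1,-0.1,1],[0.0627,0.037,0.05,-0.1,0.1,-0.1,1],[0.0627,0.037,0.08,-0.1,0.1,-0.1,1],[0.0627,0.037,0.1,-0.1,0.1,-0.1,1],[0.0627,0.037,0.1,-0.1,0.1,-0.1,1]]]'

```text
time: 11.75
ee_pos: [0.5975, 0.18, 0.1495]
orientation: [-3.136, 0.001, 1.697]
force: [-0.4, 0.2, -1.8]
opening: 0.097
grasp_force: 30.0
```

```bash
python3 -c "
from search2 import *
chk((*standp(0,-.046,.096),6))
f=save('side','p1.png',(160,200,320,380),3.3)
s=read_state();R=Ro.from_euler('xyz',s['orientation']).as_matrix();p=s['ee_pos']
g=lambda a:((proj(f,a)+.35-[160,200])*3.3).round(0).tolist()
print('foot corners',g([p+R@[dx,dy,.087] for dx in(-.045,.045) for dy in(-.0045,.0045)]))
print('slot',g([standp(x,y,.04)[0] for y in(-.097,0) for x in(-.00575,.00575)]))
"
```

```text
t 11.75 q [ 0.17  0.81 -0.91  1.63  0.71  1.07 -0.82] F [-0.4  0.2 -1.8] p [0.5975 0.18   0.1495]
row [0.0025 0.0037 0.0535] [-0.3  0.1  0.1]
[ 0.15  0.87 -0.86  1.66  0.78  0.98 -0.87] 0.0 0.0
foot corners [[232.0, 206.0], [218.0, 203.0], [192.0, 347.0], [176.0, 344.0]]
slot [[234.0, 219.0], [216.0, 215.0], [191.0, 368.0], [172.0, 363.0]]
```

View pics/p1.png

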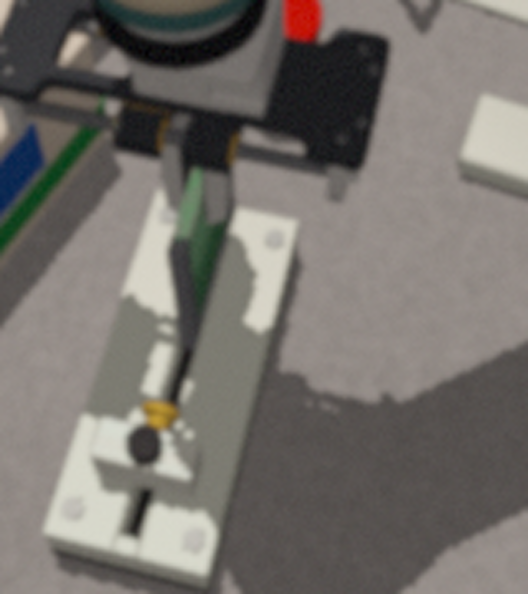

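The foot's near corner is at (187,348) and the slot below it at (182,365), both within 1 mm or so of the prediction. Correcting about 3 mm sideways and lowering to the mouth.

>>> apply_moves --steps '[[[0.0025,0.0035,0,-0.3,0.1,0.1,1],[0.0025,0.0035,0.006,-0.3,0.1,0.1,1],[0.0025,0.0035,0.014,-0.3,0.1,0.1,1],[0.0025,0.0035,0.02,-0.3,0.1,0.1,1],[0.0025,0.0035,0.024,-0.3,0.1,0.1,1],[0.0025,0.0035,0.027,-0.3,0.1,0.1,1]]]'

```text
time: 12.4
ee_pos: [0.6034, 0.1862, 0.1266]
orientation: [3.135, -0.003, 1.697]
force: [-1.0, -0.3, 1.6]
opening: 0.093
grasp_force: 30.0
```

```bash
python3 -c "
from search2 import *
chk((*standp(0,-.046,.097),6))
"
```

```text
t 12.4 q [ 0.15  0.84 -0.89  1.64  0.74  1.02 -0.85] F [-1.  -0.3  1.6] p [0.6034 0.1862 0.1266]
row [-0.003  -0.0034  0.0296] [ 0.4 -0.2  0. ]
[ 0.15  0.87 -0.86  1.66  0.78  0.98 -0.87] 0.0 0.0
```

>>> apply_moves --steps '[[[0,0,-0.004,0,0,0,1],[0,0,-0.004,0,0,0,1],[0,0,-0.004,0,0,0,1],[0,0,-0.004,0,0,0,1]]]'

```text
time: 12.8
ee_pos: [0.6037, 0.1863, 0.1314]
orientation: [3.134, -0.003, 1.697]
force: [-0.3, -0.3, -2.1]
opening: 0.092
grasp_force: 30.0
```

```bash
python3 -c "
from search2 import *
chk((*standp(0,-.046,.097),6))
import time
print(read_state()['orientation'])
f=grab_frame('top');save('top','p2.png',(120,170,230,250),5)
s=read_state();R=Ro.from_euler('xyz',s['orientation']).as_matrix();p=s['ee_pos'];print(p,s['force'])
"
```

```text
t 12.8 q [ 0.15  0.84 -0.89  1.64  0.74  1.03 -0.85] F [-0.3 -0.3 -2.1] p [0.6037 0.1863 0.1314]
row [-0.0031 -0.0038  0.0343] [ 0.4 -0.2  0. ]
[ 0.15  0.87 -0.86  1.66  0.78  0.98 -0.87] 0.0 0.0
[ 3.13375642e+00 -2.96301326e-03  1.69654305e+00]
[0.60358267 0.1862206  0.13123517] [ 0.08784159 -0.1781609  -1.87977579]
```

>>> apply_moves --steps '[[[-0.003,-0.0037,0,0.4,-0.2,0,1],[-0.003,-0.0037,0,0.4,-0.2,0,1],[-0.003,-0.0037,0.004,0.4,-0.2,0,1],[-0.003,-0.0037,0.007,0.4,-0.2,0,1],[-0.003,-0.0037,0.01,0.4,-0.2,0,1],[-0.003,-0.0037,0.01,0.4,-0.2,0,1]]]'

```text
time: 13.5
ee_pos: [0.6004, 0.1828, 0.1205]
orientation: [3.141, 0.0, 1.696]
force: [0.5, 0.1, -1.8]
opening: 0.092
grasp_force: 30.0
```

```bash
python3 -c "
from search2 import *
chk((*standp(0,-.046,.097),6))
"
```

```text
t 13.5 q [ 0.15  0.85 -0.88  1.65  0.75  1.02 -0.85] F [ 0.5  0.1 -1.8] p [0.6004 0.1828 0.1205]
row [0.     0.0001 0.0235] [ 0.  0. -0.]
[ 0.14  0.87 -0.86  1.66  0.78  0.98 -0.87] 0.0 0.0
```

>>> apply_moves --steps '[[[0,0,0.003,0,0,0,1],[0,0,0.006,0,0,0,1],[0,0,0.009,0,0,0,1],[0,0,0.012,0,0,0,1],[0,0,0.014,0,0,0,1],[0,0,0.014,0,0,0,1]]]'

```text
time: 14.1
ee_pos: [0.6004, 0.1828, 0.1068]
orientation: [3.141, 0.001, 1.696]
force: [1.7, 0.3, -2.5]
opening: 0.091
grasp_force: 30.0
```

>>> apply_moves --steps '[[[0,0.0003,0.002,0,0,0,1],[0,0.0003,0.004,0,0,0,1],[0,0.0003,0.006,0,0,0,1],[0,0.0003,0.007,0,0,0,1],[0,0.0003,0.007,0,0,0,1]]]'

```text
time: 14.6
ee_pos: [0.6005, 0.1828, 0.0999]
orientation: [3.141, 0.001, 1.697]
force: [0.1, -0.4, -1.9]
opening: 0.093
grasp_force: 30.0
```

>>> apply_moves --steps '[[[0,0,0.0005,0,0,0,1],[0,0,0.001,0,0,0,1],[0,0,0.0015,0,0,0,1],[0,0,0.002,0,0,0,1],[0,0,0.002,0,0,0,1]]]'

```text
time: 15.1
ee_pos: [0.6005, 0.1829, 0.098]
orientation: [3.141, 0.001, 1.697]
force: [0.5, -0.2, -2.6]
opening: 0.093
grasp_force: 30.0
```

>>> apply_moves --steps '[[[0,0,0.0005,0,0,0,1],[0,0,0.001,0,0,0,1],[0,0,0.0015,0,0,0,1],[0,0,0.0015,0,0,0,1]]]'

```text
time: 15.5
ee_pos: [0.6006, 0.1829, 0.0976]
orientation: [3.141, 0.001, 1.696]
force: [-1.0, -1.9, 6.2]
opening: 0.096
grasp_force: 30.0
```

Floor felt at TCP z 0.0976, as expected. Release there, then regrip lower, nearer the plunger's height.

>>> apply_moves --steps '[[[0,0,-0.001,0,0,0,1],[0,0,-0.001,0,0,0,0.75],[0,0,-0.001,0,0,0,0.6],[0,0,-0.001,0,0,0,0.5],[0,0,-0.001,0,0,0,0.5],[0,0,-0.001,0,0,0,0.5],[0,0,-0.001,0,0,0,0.5]]]'

```text
time: 16.2
ee_pos: [0.6006, 0.1829, 0.0975]
orientation: [3.141, 0.001, 1.697]
force: [0.1, -0.2, 0.0]
opening: 0.497
grasp_force: 0.0
```

```bash
python3 -c "
from search2 import *
chk((*standp(0,-.046,.058),6))
save('side','p3.png',(160,200,320,380),3.3)
"
```

```text
t 16.2 q [ 0.14  0.87 -0.86  1.66  0.78  0.98 -0.87] F [ 0.1 -0.2  0. ] p [0.6006 0.1829 0.0975]
row [ 0.     -0.      0.0395] [0. 0. 0.]
[ 0.13  0.92 -0.82  1.68  0.83  0.92 -0.91] 0.0 0.0
```

View pics/p3.png

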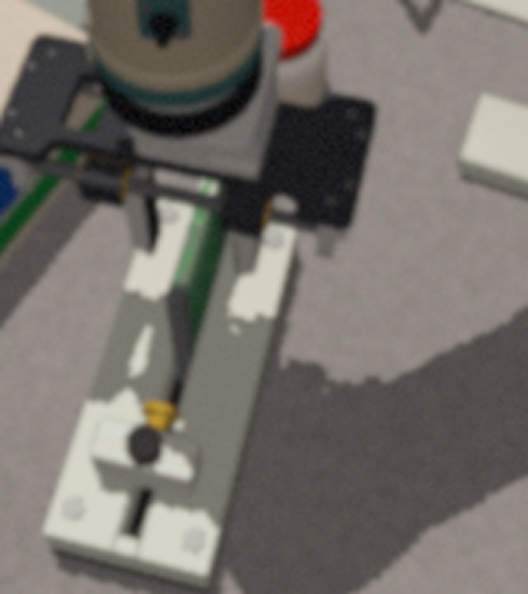

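The plate stands in the slot with its near edge at (178,340), open fingers on both sides, and the plunger at (160,412). Lowering to regrip.

>>> apply_moves --steps '[[[0,0,0.015,0,0,0,0.5],[0,0,0.03,0,0,0,0.5],[0,0,0.038,0,0,0,0.6],[0,0,0.038,0,0,0,0.75],[0,0,0.038,0,0,0,0.85],[0,0,0.038,0,0,0,1],[0,0,0.038,0,0,0,1],[0,0,0.038,0,0,0,1]]]' --force 30

```text
time: 17.05
ee_pos: [0.6009, 0.1831, 0.0601]
orientation: [3.14, 0.0, 1.697]
force: [-1.2, 0.6, 1.3]
opening: 0.094
grasp_force: 30.0
```

>>> apply_moves --steps '[[[0,0,0,0,0,0,1],[0,0,0,0,0,0,1],[0,0,0,0,0,0,1],[0,0,0,0,0,0,1]]]'

```text
time: 17.45
ee_pos: [0.6009, 0.1831, 0.0601]
orientation: [3.14, 0.0, 1.697]
force: [-0.6, -0.5, 4.7]
opening: 0.093
grasp_force: 30.0
```

```bash
python3 -c "
from search2 import *
chk((*standp(0,-.018,.06),6),(*standp(0,-.008,.06),6))
"
```

```text
t 17.45 q [ 0.12  0.92 -0.83  1.69  0.82  0.92 -0.91] F [-0.6 -0.5  4.7] p [0.6009 0.1831 0.0601]
row [ 0.0279 -0.0004  0.0001] [0.1 0.  0. ]
row [ 0.0379 -0.0004  0.0001] [0.1 0.  0. ]
[ 0.08  0.92 -0.82  1.67  0.82  0.93 -0.94] 0.0 0.0
[ 0.06  0.93 -0.82  1.66  0.82  0.93 -0.95] 0.0 0.0
```

>>> apply_moves --steps '[[[0,0,-0.0004,0,0,0,1],[0.003,0,-0.0004,0,0,0,1],[0.007,0,-0.0004,0,0,0,1],[0.011,0,-0.0004,0,0,0,1],[0.015,0,-0.0004,0,0,0,1],[0.019,0,-0.0004,0,0,0,1],[0.022,0,-0.0004,0,0,0,1],[0.022,0,-0.0004,0,0,0,1]]]'

```text
time: 18.25
ee_pos: [0.5984, 0.2036, 0.0602]
orientation: [3.141, 0.003, 1.696]
force: [0.2, -3.0, 5.1]
opening: 0.091
grasp_force: 30.0
```

```bash
cat >> h.py <<'E'
def along():
    s=read_state(); R=Ro.from_euler("z",-7.2,degrees=True); print("t",s["time"].__round__(2),"stand xy",R.apply(s["ee_pos"]-STAND).round(4),"F",R.apply(s["force"]).round(2))
E
python3 -c "
from h import *
along()"
```

```text
t 18.25 stand xy [ 0.0004 -0.0251  0.0602] F [-0.17 -2.96  5.1 ]
```

>>> apply_moves --steps '[[[0,0,-0.0005,0,0,0,1],[0,0,-0.0007,0,0,0,1]]]'

```text
time: 18.45
ee_pos: [0.5979, 0.2043, 0.0601]
orientation: [3.141, 0.001, 1.696]
force: [1.6, -0.5, -1.8]
opening: 0.095
grasp_force: 30.0
```

>>> apply_moves --steps '[[[0.001,0,0,0,0,0,1],[0.002,0,0,0,0,0,1],[0.003,0,0,0,0,0,1],[0.003,0,0,0,0,0,1]]]'

```text
time: 18.85
ee_pos: [0.5975, 0.208, 0.0605]
orientation: [3.141, 0.0, 1.697]
force: [2.1, -0.2, -3.0]
opening: 0.093
grasp_force: 30.0
```

```bash
python3 -c "
from h import *
along()"
```

```text
t 18.85 stand xy [ 0.0001 -0.0206  0.0605] F [ 2.07 -0.5  -2.95]
```

>>> apply_moves --steps '[[[0.001,0,0.0003,0,0,0,1],[0.002,0,0.0003,0,0,0,1],[0.003,0,0.0003,0,0,0,1],[0.003,0,0.0003,0,0,0,1]]]'

```text
time: 19.25
ee_pos: [0.5971, 0.2109, 0.0604]
orientation: [3.141, 0.0, 1.697]
force: [1.9, 0.4, -1.8]
opening: 0.093
grasp_force: 30.0
```

>>> apply_moves --steps '[[[0.001,0,0,0,0,0,1],[0.002,0,0,0,0,0,1],[0.002,0,0,0,0,0,1]]]'

```text
time: 19.55
ee_pos: [0.5969, 0.2128, 0.0604]
orientation: [3.141, 0.0, 1.697]
force: [1.8, -0.7, -1.6]
opening: 0.098
grasp_force: 30.0
```

```bash
python3 -c "
from h import *
along()"
```

```text
t 19.55 stand xy [ 0.0001 -0.0158  0.0604] F [ 1.74 -0.96 -1.6 ]
```

>>> apply_moves --steps '[[[0.0005,0,0,0,0,0,1],[0.001,0,0,0,0,0,1],[0.0015,0,0,0,0,0,1],[0.0015,0,0,0,0,0,1]]]'

```text
time: 19.95
ee_pos: [0.5967, 0.2142, 0.0604]
orientation: [3.141, 0.0, 1.697]
force: [2.2, -0.3, -1.9]
opening: 0.093
grasp_force: 30.0
```

```bash
python3 -c "
from h import *
along()"
```

```text
t 19.95 stand xy [ 0.0001 -0.0144  0.0604] F [ 2.1  -0.59 -1.94]
```

>>> apply_moves --steps '[[[0.0005,0,0,0,0,0,1],[0.001,0,0,0,0,0,1],[0.0015,0,0,0,0,0,1],[0.0015,0,0,0,0,0,1]]]'

```text
time: 20.35
ee_pos: [0.5965, 0.2157, 0.0604]
orientation: [3.141, 0.0, 1.697]
force: [1.2, -0.2, -2.6]
opening: 0.093
grasp_force: 30.0
```

```bash
python3 -c "
from h import *
along()"
```

```text
t 20.35 stand xy [ 0.0001 -0.0129  0.0604] F [ 1.2  -0.4  -2.56]
```

>>> apply_moves --steps '[[[0.0005,0,0,0,0,0,1],[0.001,0,0,0,0,0,1],[0.0015,0,0,0,0,0,1],[0.0015,0,0,0,0,0,1]]]'

```text
time: 20.75
ee_pos: [0.5965, 0.2159, 0.0604]
orientation: [3.141, 0.003, 1.696]
force: [1.6, -4.9, 1.4]
opening: 0.095
grasp_force: 30.0
```

```bash
python3 -c "
from h import *
along()"
```

```text
t 20.75 stand xy [ 0.0001 -0.0128  0.0604] F [ 1.02 -5.03  1.37]
```

Contact felt at y = -12.8 mm (about 5 N, motion stalled). Now push in about 5 mm.

>>> apply_moves --steps '[[[0.001,0,0,0,0,0,1],[0.002,0,0,0,0,0,1],[0.003,0,0,0,0,0,1],[0.004,0,0,0,0,0,1],[0.005,0,0,0,0,0,1],[0.005,0,0,0,0,0,1]]]'

```text
time: 21.35
ee_pos: [0.5959, 0.2203, 0.0602]
orientation: [3.142, 0.003, 1.696]
force: [2.9, -4.9, 1.3]
opening: 0.093
grasp_force: 30.0
```

```bash
python3 -c "
from h import *
along()"
```

```text
t 21.35 stand xy [ 0.0001 -0.0083  0.0602] F [ 2.31 -5.25  1.34]
```

>>> apply_moves --steps '[[[0,0,0,0,0,0,0.85],[0,0,0,0,0,0,0.7],[0,0,0,0,0,0,0.5],[0,0,0,0,0,0,0.5],[0,0,0,0,0,0,0.5],[0,0,0,0,0,0,0.5]]]'

```text
time: 21.95
ee_pos: [0.5955, 0.2222, 0.0604]
orientation: [3.141, 0.0, 1.697]
force: [0.3, -1.3, 0.8]
opening: 0.494
grasp_force: 0.0
```

```bash
python3 -c "
from h import *
along()"
```

```text
t 21.95 stand xy [-0.0001 -0.0063  0.0604] F [ 0.18 -1.34  0.77]
```

>>> apply_moves --steps '[[[0,0,-0.02,0,0,0,0.5],[0,0,-0.05,0,0,0,0.5],[0,0,-0.08,0,0,0,0.5],[0,0,-0.11,0,0,0,0.5],[0,0,-0.14,0,0,0,0.5],[0,-0.05,-0.18,0,0,0,0.5],[0,-0.1,-0.2,0,0,0,0.5],[0,-0.14,-0.2,0,0,0,0.5]]]'

```text
time: 22.75
ee_pos: [0.4623, 0.2066, 0.2614]
orientation: [3.138, -0.001, 1.696]
force: [-0.2, 0.6, 1.2]
opening: 0.496
grasp_force: 0.0
```

```bash
python3 -c "
from h import *
f=save('side','e1.png',(160,220,320,380),3.5)
g=lambda a:((proj(f,a)+.35-[160,220])*3.5).round(0).tolist()
for y in(-.0083,-.015): print(g([standp(0,y+.045,.13)[0],standp(0,y+.045,.058)[0]]))
print([ (np.round(a['position'],3),a['score']) for a in tip_of('side','cassette')])
"
```

```text
[[161.0, 319.0], [171.0, 372.0]]
[[165.0, 306.0], [175.0, 359.0]]
[(array([0.598, 0.224, 0.015]), 0.62)]
```

View pics/e1.png

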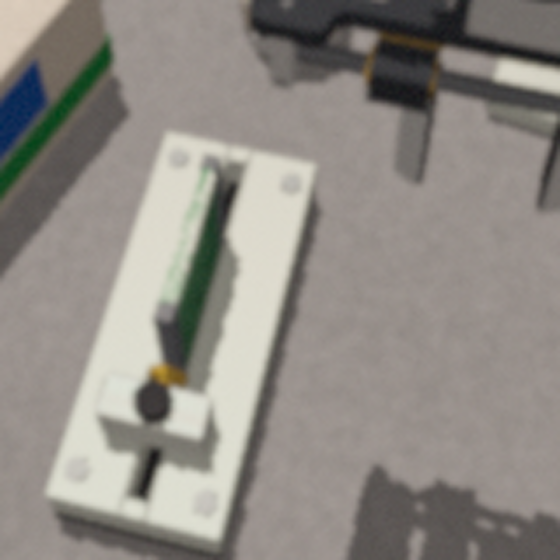

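The cassette stands upright in the slot, its edge at (172,365) against the partly pushed-in plunger at (170,375). The gripper is clear. Handing in.

```bash
python3 -c "
from h import *
print(finish_job())"
```

```text
the job is handed in; nothing more can be done
None
```

The job is handed in: the tall cassette stands upright and free in the slot, against the plunger, which is pushed in about 4.5 of its 14 mm going by the arm's travel; the arm touched nothing else, and it took about 23 s.

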